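Fetch bottle caps from under the monitor riser and drop them into the collector

TASK

Some bottle screw caps have rolled into the low gap under the clear monitor riser: fetch every one with the reacher, squeezing its trigger to close the jaws, and drop them all into the open hopper on top of the cap collector, never touching a cap with the robot's own fingers. Only when every cap lies in the hopper, press the collector's plunger fully down to its stop so that the caps fall into the box below, and let it spring back up. Lay the reacher back on its felt pad, standing on its foot with handle and jaws both on the pad, and knock over none of the bottles and cans on the desk.

Things in the scene. Friction and masses are not known exactly. Their poses are not given: they have to be found in the camera images.
- reacher_grip (a point): Grip point of the reacher (litter picker, 0.2 kg, 270 mm long, dark plastic handle, aluminium rod), 40 mm above its foot's underside. x along the rod to the jaws, y to the fixed grip, z up. Squeezed across y: fixed face y +26 mm, trigger face y -26 mm (52 mm wide when free); both are 17 to 59 mm above the underside and reach 25 mm fore and aft. Starts standing on the pad.
- reacher_jaws (a point): Middle between the reacher's jaw pads, 210 mm ahead of the grip point (same axes), 14 mm above the foot's underside. Pads: upright rubber plates 36 mm long, 1 to 25 mm above the underside, 4 mm thick, 52 mm apart when free, about 68 mm overall; they close evenly about the centre line, are parallel at 30 mm apart, and end 230 mm ahead of the grip point.
- trigger (a joint): Trigger of the reacher: 0 free (jaws 52 mm apart), 0.0076 m jaws 30 mm apart, 0.014 m fully in (handle 38 mm wide, jaws 13 mm apart). Spring 10 N rising to 17 N. Held at a handle width of 47 to 50 mm the tool is firmly held with open jaws; squeezing on closes them. The centre line shifts to the tool's -y by half the squeeze, as the fixed face stays on its finger.
- cap0_mid (a point): Middle of a green bottle screw cap, a disc 30 mm across and 18 mm tall, about 12 g, lying flat at the start (middle 9 mm up), z along its axis. There are four to six caps; the others are absent.
- cap1_mid (a point): Middle of a green bottle screw cap, a disc 30 mm across and 18 mm tall, about 12 g, lying flat at the start (middle 9 mm up), z along its axis. There are four to six caps; the others are absent.
- cap2_mid (a point): Middle of a green bottle screw cap, a disc 30 mm across and 18 mm tall, about 12 g, lying flat at the start (middle 9 mm up), z along its axis. There are four to six caps; the others are absent.
- cap3_mid (a point): Middle of a green bottle screw cap, a disc 30 mm across and 18 mm tall, about 12 g, lying flat at the start (middle 9 mm up), z along its axis. There are four to six caps; the others are absent.
- cap4_mid (a point): Middle of a green bottle screw cap, a disc 30 mm across and 18 mm tall, about 12 g, lying flat at the start (middle 9 mm up), z along its axis. There are four to six caps; the others are absent.
- cap5_mid (a point): Middle of a green bottle screw cap, a disc 30 mm across and 18 mm tall, about 12 g, lying flat at the start (middle 9 mm up), z along its axis. There are four to six caps; the others are absent.
- riser: Clear acrylic riser, fixed, 352 (x) by 240 (y) by 68 mm tall; origin mid-footprint on the desk, z up. Below its top a gap 60 mm high, open only at -y (edge y = -120 mm), side walls at x +-170 mm, back wall at y = +20 mm. The caps start in it at y -95 to -30 mm; an eraser (40x18x12 mm, of no matter) lies at the back wall. Keyboard on the rear of the top, up to 85 mm high.
- collector: Cap collector, fixed: clear box, grey rims, 116 mm square, 152 mm tall; origin mid-underside, z up. On top an open hopper 108 mm square inside, 21 mm deep, its floor (two drop flaps) 131 mm above the desk, walls 4 mm. The plunger's column, 44 mm square and 150 mm tall, is centred at y = +80 mm. Pressing the plunger folds the flaps down by 1.25 rad and the caps fall in.
- plunger_top (a point): Top centre of the collector's plunger head, a black disc 40 mm across, 195 mm above the desk when up.
- plunger (a joint): Plunger of the collector: 0 = up, 0.022 m = down at its stop; spring 4 N at the top to 9 N at the stop. It springs back up by itself when let go.
- pad: Grey felt pad, a flat rectangle 200 mm (its x) by 360 mm (its y), with no height to reckon with; origin at its middle. The reacher belongs on it.
- tea_bottle: Drink bottle, 64 mm across, 190 mm tall, standing loose; origin at the middle of its underside. Leave it standing.
- spray: White spray can, 44 mm across, 150 mm tall, standing loose; origin at the middle of its underside. Leave it standing.

How it is judged:
By the outcome, as a careful person would: the job done as asked, in the order asked, and still so for the second after the job is handed in, with the robot touching nothing.
Of cap0, cap1, cap2, cap3, cap4, cap5 only 4 to 6 are there at a start; the rules pass over those that are not, and their reading is None.
At some moment in a run one of cap0, cap1, cap2, cap3, cap4, cap5 may be knocked a few centimetres aside while the robot is not near it.
It also fails if it takes over 210 s, if anything falls off the work surface, if the arm or the gripper's body presses on something with over 40 N, if the wrist force passes 120 N, or if a joint passes its speed limit or range.

ROBOT

A 6-joint arm with a two-finger parallel gripper is mounted at the origin on the work surface. World frame = base frame: x ahead of the robot, y to its left, z up, the work surface at z = 0. Lengths are in m, angles in rad, forces in N, time in s.
With the tool pointing down it reaches from about 0.275 to 0.875 m from the base axis. Payload 12.5 kg.
Tool frame: the origin (TCP) lies on the centre line of the jaws, within the pads' length; the fingertips stand 22 mm ahead of it and the grasp point (between the pads) lies 3 mm ahead of it; z points along the fingers, y is the line along which they close (so a half turn about z gives the same grasp; the last joint's range is limited). The gripper opens to 85 mm and grips with 20 to 120 N. Pads are 22 mm wide; open, the fingers measure 114 mm over their backs; the gripper's body (76 mm by 85 mm) begins 54 mm behind the grasp point. The pads swing forward as they close: fully open they stand 13 mm farther back than shut.
Start: joints at [1.238, 0.351, 1.652, -0, 1.139, -0.085], TCP at [0.135, 0.533, 0.253] pointing down, gripper open.
Joint ranges: [-2.75, 2.75], [-0.79, 2.1], [0.01, 2.65], [-1.57, 4.71], [0.07, 3.14], [-2.87, 2.87]. Speed limits (rad/s): [2.22, 2.22, 2.79, 3.14, 3.14, 3.14].

INTERFACE

Orientations are given as a rotation vector (axis times angle).
In Python, from bench import monitor, read_camera, camera_model, job_done gives the robot as it stands.
- The arm moves only by the tool play_rows, never from a script. Its argument "steps" is a list that holds one entry, the list of rows, each a list of 6 numbers: the shift along the world's x, y, z in mm, then the turn, a rotation vector about the world's x, y, z in rad. A call has 1 to 8 rows; each row shifts and turns the commanded pose from where the row before left it; what a row does not reach is not made up. A row lasts 1/10 s, in which the tool goes at most 50 mm and 8.59 degrees, less where a joint would pass 70% of its speed; a pose out of reach is approached as far as the arm can. A call is refused whole if a number of a shift passes 50 or a number of a turn 0.15, either way. A call with a gripper value outside its range is refused whole. "claw" is the gripper command: -1 is shut, 1 is fully open, values between are in proportion, set as the call begins (left out, the last holds). The fingers move at their own pace and stop on an object; "force" is the grip in N (left out, the last holds). Time passes only in rows, so rows that do not move let the fingers close. It gives the time, the measured TCP pose, the force, the opening and the grip force at its end, in the units of the state.
- monitor.state(): the state, without advancing time (a new reading comes with each control period).
- read_camera(name): name is "scene" or "top"; returns the picture (420x560x3 uint8, red, green, blue); there is no depth.
- camera_model(name): a dict with "mtx" (3x3 intrinsics, pixels), "view" (4x4, takes a point from world to camera coordinates). Camera axes: x right, y up, looking along -z (the intrinsics and any distortion apply to the point x, -y, -z); pixel columns grow to the right and rows downward; lengths in m; the calibration is good to about 2 mm. A picture is of the moment at which its call begins. camera_model takes no time and is no camera call.
- job_done(): hands the job in; it is judged then, once.
The state is a dict: "clock": time; "q": joint angles; "dq": joint speeds; "tau": joint torques, N m; "tcp_pos": TCP position; "tcp_rot": TCP orientation; "contact_force": force on the tool from outside, world axes, zero at the start; "moment": the same for the moment, N m; "gripper_width": finger opening in m; "gripper_force": force on a finger pad.
Only numpy, scipy, OpenCV 4.12 (cv2) and the standard library are available. Lean on these libraries where they do the work, as an engineer would, in place of code of your own. Each camera call takes 0.05 s, during which the arm holds its last target. There are 200 camera calls.

## Working session

There is one attempt and no reset: what is moved stays moved. The work goes in short steps, Python scripts to look and compute and a tool call to move; the robot and the scene stay as the last step left them, time stands still between calls to the robot, and variables do not carry over. Pictures are saved under pics/ and viewed, at most 14 in all, crops included, and the job is handed in when it is done.

Besides the shell and the picture viewer there is one more tool, called after "Call:" by a JSON object that holds its "fn" and its "kwargs", one argument or row to a line. play_rows: Moves the arm, as the interface text tells. Its arguments: {"type":"object","properties":{"steps":{"type":"array","items":{"type":"array","items":{"type":"array","items":{"type":"number"}}}},"claw":{"type":"number"},"force":{"type":"number"}},"required":["steps"]}

```bash
ls; mkdir -p pics; cat > h.py <<'E'
import numpy as np, cv2
from bench import monitor, read_camera, camera_model
def snap(n,f,crop=None,s=1):
    im=read_camera(n)
    cv2.imwrite('pics/raw_'+f,im[:,:,::-1])
    if crop: im=im[crop[1]:crop[3],crop[0]:crop[2]]
    im=cv2.resize(im,None,fx=s,fy=s,interpolation=cv2.INTER_CUBIC)
    cv2.imwrite('pics/'+f,im[:,:,::-1])
def p2w(n,u,v,z):
    m=camera_model(n);K=np.array(m['mtx']);V=np.array(m['view'])
    d=np.linalg.inv(K)@[u,v,1]; d=np.array([d[0],-d[1],-d[2]])
    R=V[:3,:3];c=-R.T@V[:3,3];d=R.T@d
    return c+d*(z-c[2])/d[2]
def w2p(n,p):
    m=camera_model(n);K=np.array(m['mtx']);V=np.array(m['view'])
    q=V[:3,:3]@np.array(p)+V[:3,3];q=K@[q[0],-q[1],-q[2]];return q[:2]/q[2]
E
python3 - <<'E'
from h import *
snap('top','t0.png',s=1.42);snap('scene','s0.png',s=1.42)
print(monitor.state()); 
for n in('top','scene'):print(camera_model(n))
E
```

```text
pics
{'clock': 0.1, 'q': array([ 1.23836787e+00,  3.51189219e-01,  1.65237107e+00, -2.52789029e-05,
        1.13910813e+00, -8.45942424e-02]), 'dq': array([ 0.00060726, -0.00127889, -0.00074641,  0.00084863, -0.00070172,
        0.00017395]), 'tau': array([ 1.29221902e-03, -5.06834579e+01, -2.91877395e+01, -3.85981218e-05,
        2.66287148e-03,  2.13165413e-05]), 'tcp_pos': array([0.13480266, 0.5329327 , 0.25280432]), 'tcp_rot': array([-3.88260226e-01, -3.11730614e+00,  1.66056556e-03]), 'contact_force': array([-0.0710531 , -0.20258118, -0.81425358]), 'moment': array([0.05304643, 0.00053269, 0.00228963]), 'gripper_force': 0.0, 'gripper_width': 0.08518582536488033}
{'mtx': array([[528.80891313,   0.        , 275.058054  ],
       [  0.        , 528.80891313, 217.59481997],
       [  0.        ,   0.        ,   1.        ]]), 'view': array([[ 0.00299204, -0.99998764, -0.00396979,  0.08767411],
       [ 0.97911363,  0.00212251,  0.20330272, -0.62849957],
       [-0.20329179, -0.00449517,  0.97910788, -1.31090676],
       [ 0.        ,  0.        ,  0.        ,  1.        ]])}
{'mtx': array([[472.47098258,   0.        , 280.48507104],
       [  0.        , 472.47098258, 219.6835728 ],
       [  0.        ,   0.        ,   1.        ]]), 'view': array([[ 0.50755017,  0.86145304,  0.01707319, -0.37710136],
       [-0.59906345,  0.33857506,  0.72559624,  0.25168891],
       [ 0.61928653, -0.37850442,  0.68790886, -1.84560486],
       [ 0.        ,  0.        ,  0.        ,  1.        ]])}
```

View pics/t0.png

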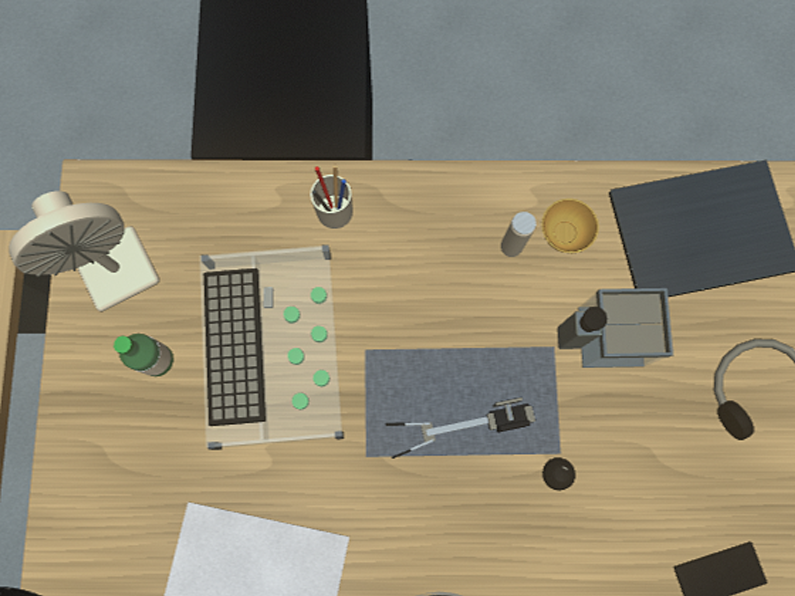

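View pics/s0.png

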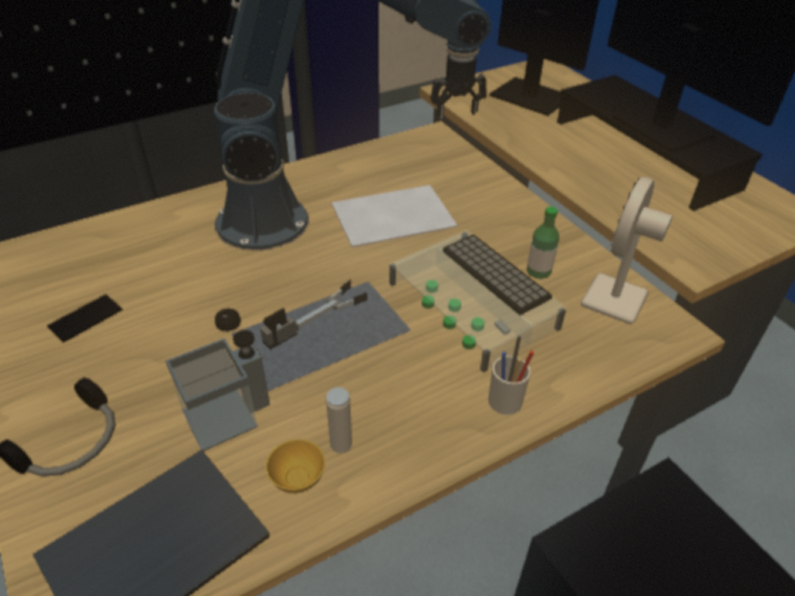

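```bash
cat >> h.py <<'E'
def caps(n='top',im=None,z=0.018):
    if im is None: im=read_camera(n)
    h=cv2.cvtColor(im,cv2.COLOR_RGB2HSV)
    m=cv2.inRange(h,(60,60,90),(88,255,255))
    k,l,st,c=cv2.connectedComponentsWithStats(m)
    return [(st[i,4],c[i].round(1),p2w(n,*c[i],z)[:2].round(4)) for i in range(1,k) if st[i,4]>25]
E
python3 - <<'E'
from h import *
im=cv2.imread('pics/raw_t0.png')[:,:,::-1]
for c in caps(im=im): print(c)
def crop(f,o,b,s): cv2.imwrite('pics/'+o,cv2.resize(cv2.imread('pics/raw_'+f)[b[1]:b[3],b[0]:b[2]],None,fx=s,fy=s,interpolation=cv2.INTER_CUBIC))
crop('t0.png','c1.png',(250,240,400,330),5)
crop('t0.png','c2.png',(340,140,500,260),5)
crop('t0.png','c3.png',(130,165,250,325),3.7)
E
```

```text
(np.int32(96), array([224.1, 207.4]), array([0.6658, 0.2275]))
(np.int32(97), array([205., 221.]), array([0.6282, 0.2779]))
(np.int32(94), array([224.3, 234.8]), array([0.5907, 0.2252]))
(np.int32(109), array([ 86.1, 242.3]), array([0.5695, 0.5937]))
(np.int32(34), array([101.5, 248.8]), array([0.5521, 0.5513]))
(np.int32(101), array([208. , 250.4]), array([0.5486, 0.2676]))
(np.int32(96), array([225.9, 266. ]), array([0.5072, 0.2189]))
(np.int32(98), array([210.9, 282.1]), array([0.4647, 0.2574]))
```

View pics/c1.png

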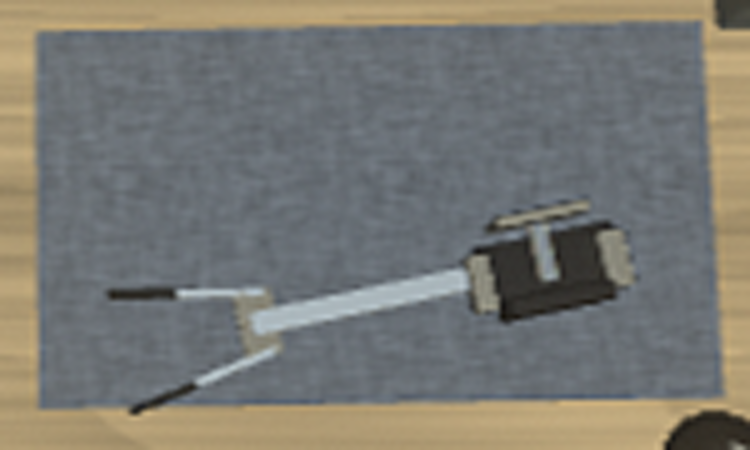

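View pics/c2.png

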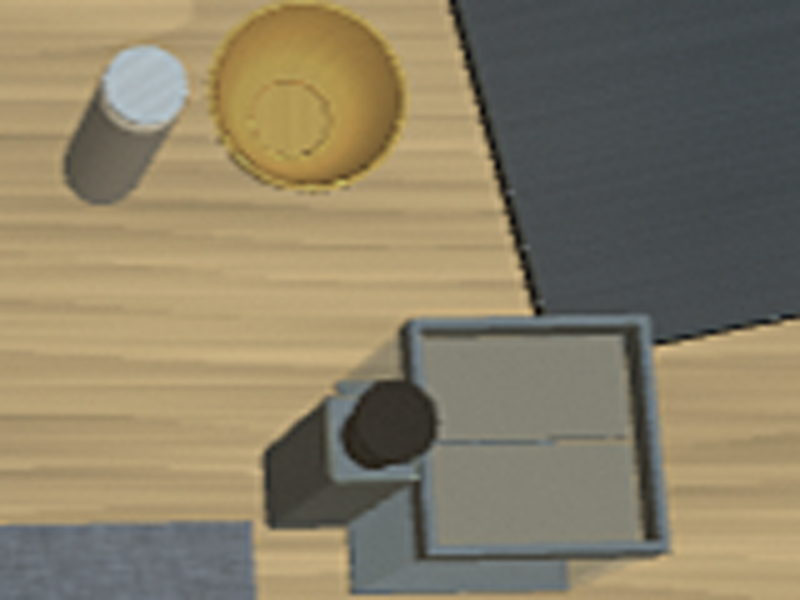

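View pics/c3.png

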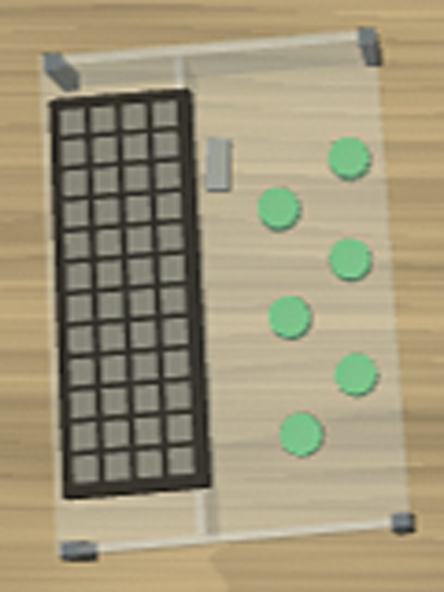

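```bash
python3 - <<'E'
from h import *
P=lambda o,s,z,*ps:[p2w('top',o[0]+a/s,o[1]+b/s,z)[:2].round(4) for a,b in ps]
r=P((250,240),5,.025,(108,294),(175,294),(130,411),(197,386));print('pads',r)
m1=(r[0]+r[2])/2;m2=(r[1]+r[3])/2
print('rod',P((250,240),5,.04,(258,321),(465,283)))
print('trigplate top z.059',P((250,240),5,.059,(492,226),(588,207)))
print('body low edge z.059',P((250,240),5,.059,(505,320),(615,295)))
print('pad corners',P((250,240),5,0,(37,32),(702,22),(722,398),(40,408)))
h=P((340,140),5,.152,(403,318),(650,316),(668,552),(422,556));print('hop',h,np.mean(h,0))
print('plg',P((340,140),5,.195,(397,420)))
print('spray top',P((340,140),5,.15,(146,85)))
print('riser',P((130,165),3.7,.068,(380,50),(410,522),(45,60),(60,552)))
print('tea cap top',p2w('top',86.1,242.3,.19))
print('dark ball',p2w('top',559/1.42,473/1.42,.02))
E
```

```text
pads [array([0.4212, 0.0978]), array([0.4213, 0.063 ]), array([0.3617, 0.0862]), array([0.3744, 0.0517])]
rod [array([0.407 , 0.0207]), array([ 0.4266, -0.0857])]
trigplate top z.059 [array([ 0.4542, -0.0978]), array([ 0.464 , -0.1469])]
body low edge z.059 [array([ 0.407 , -0.1031]), array([ 0.4197, -0.1591])]
pad corners [array([0.5623, 0.137 ]), array([ 0.5686, -0.2216]), array([ 0.3695, -0.2238]), array([0.3633, 0.1335])]
hop [array([ 0.6459, -0.2666]), array([ 0.6471, -0.3872]), array([ 0.5308, -0.3875]), array([ 0.5286, -0.2695])] [ 0.5881 -0.3277]
plg [array([ 0.5866, -0.2493])]
spray top [array([ 0.7654, -0.1454])]
riser [array([0.7326, 0.2013]), array([0.4007, 0.1745]), array([0.7248, 0.4398]), array([0.38 , 0.411])]
tea cap top [0.54225721 0.5307413  0.19      ]
dark ball [ 0.3351678  -0.21609409  0.02      ]
```

Call:
{"fn": "play_rows", "kwargs": {
  "steps": [
    [[18.6,-41.5,-3,0,0,-0.0713],[18.6,-41.5,-3,0,0,-0.0713],[18.6,-41.5,-3,0,0,-0.0713],[18.6,-41.5,-3,0,0,-0.0713],[18.6,-41.5,-3,0,0,-0.0713],[18.6,-41.5,-3,0,0,-0.0713],[18.6,-41.5,-3,0,0,-0.0713],[18.6,-41.5,-3,0,0,-0.0713]]
  ],
  "claw": 1,
  "force": 20
}}

```text
clock: 0.9
tcp_pos: [0.2838, 0.1995, 0.2292]
tcp_rot: [1.253, 2.881, 0.0]
contact_force: [1.2, 0.4, 0.8]
gripper_width: 0.0854
gripper_force: 0.0
```

Call:
{"fn": "play_rows", "kwargs": {
  "steps": [
    [[18.6,-41.5,-3,0,0,-0.0713],[18.6,-41.5,-3,0,0,-0.0713],[18.6,-41.5,-3,0,0,-0.0713],[18.6,-41.5,-3,0,0,-0.0713],[18.6,-41.5,-3,0,0,-0.0713],[18.6,-41.5,-3,0,0,-0.0713],[18.6,-41.5,-3,0,0,-0.0713],[18.6,-41.5,-3,0,0,-0.0713]]
  ]
}}

```text
clock: 1.7
tcp_pos: [0.4327, -0.1328, 0.205]
tcp_rot: [-2.014, -2.411, 0.0]
contact_force: [0.2, -0.0, 0.5]
gripper_width: 0.0854
gripper_force: 0.0
```

Call:
{"fn": "play_rows", "kwargs": {
  "steps": [
    [[0,0,0,0,0,0],[0,0,0,0,0,0],[0,0,0,0,0,0]]
  ]
}}

```text
clock: 2.0
tcp_pos: [0.4319, -0.13, 0.2051]
tcp_rot: [-2.008, -2.415, 0.0]
contact_force: [0.2, 0.4, 0.2]
gripper_width: 0.0855
gripper_force: 0.0
```

Call:
{"fn": "play_rows", "kwargs": {
  "steps": [
    [[0,0,-40,0,0,0],[0,0,-40,0,0,0],[0,0,-40,0,0,0],[0,0,-30,0,0,0],[0,0,-12,0,0,0],[0,0,0,0,0,0]]
  ]
}}

```text
clock: 2.6
tcp_pos: [0.4319, -0.1299, 0.0427]
tcp_rot: [-2.007, -2.414, 0.001]
contact_force: [-0.3, 0.3, 0.6]
gripper_width: 0.0851
gripper_force: 0.0
```

Call:
{"fn": "play_rows", "kwargs": {
  "steps": [
    [[0,0,0,0,0,0],[0,0,0,0,0,0],[0,0,0,0,0,0],[0,0,0,0,0,0],[0,0,0,0,0,0],[0,0,0,0,0,0],[0,0,0,0,0,0]]
  ],
  "claw": 0.15
}}

```text
clock: 3.3
tcp_pos: [0.4328, -0.1312, 0.0449]
tcp_rot: [2.009, 2.413, 0.0]
contact_force: [-5.6, -2.4, 14.6]
gripper_width: 0.0493
gripper_force: 13.9
```

Call:
{"fn": "play_rows", "kwargs": {
  "steps": [
    [[0,0,2,0,0,0],[0,0,5,0,0,0],[0,0,10,0,0,0],[0,0,10,0,0,0],[0,0,0,0,0,0],[0,0,0,0,0,0]]
  ]
}}

```text
clock: 3.9
tcp_pos: [0.4326, -0.1309, 0.0707]
tcp_rot: [2.01, 2.414, 0.0]
contact_force: [-0.1, 0.4, -2.6]
gripper_width: 0.049
gripper_force: 11.1
```

```bash
python3 - <<'E'
from h import *
a=read_camera('top');b=read_camera('scene')
f=lambda im,c:cv2.resize(im[c[1]:c[3],c[0]:c[2]],(800,300),interpolation=cv2.INTER_CUBIC)
o=np.vstack([f(a,(250,240,410,300+20)[:3]+(300,)),f(b,(150,190,290,242+20)[:3]+(243,))])
cv2.imwrite('pics/g1.png',o[:,:,::-1]); cv2.imwrite('pics/raw_g1.png',a[:,:,::-1])
E
```

```text
(no output)
```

View pics/g1.png

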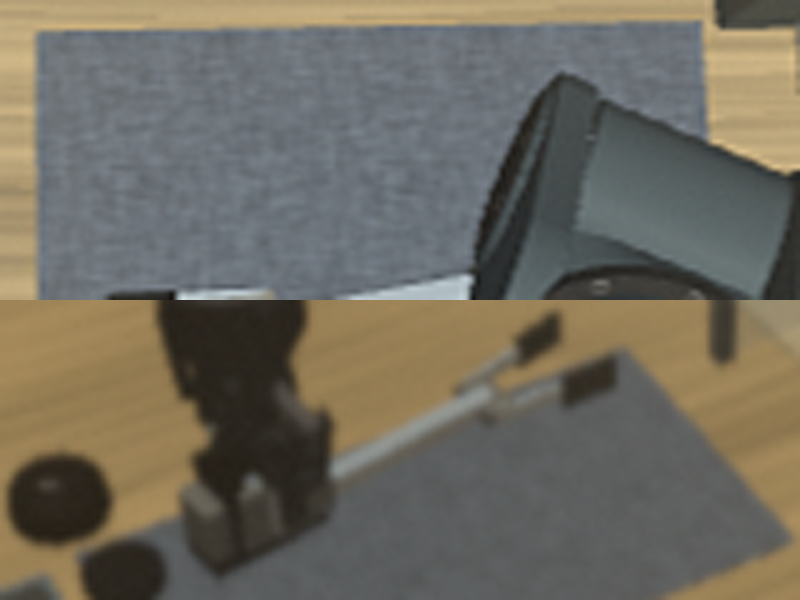

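```bash
python3 - <<'E'
from h import *
u=np.array([-.1805,.9836]);g=np.array([.434,-.1309])
for z in (.02,.03,.04,.05): 
  t=g+.23*u; print(z,w2p('scene',[*t,z]))
a=cv2.imread('pics/raw_g1.png')
cv2.imwrite('pics/g1b.png',cv2.resize(a[285:330,265:345],(800,450),interpolation=cv2.INTER_CUBIC))
E
```

```text
0.02 [252.73540557 201.2620781 ]
0.03 [252.66727992 199.06493412]
0.04 [252.5985725  196.84902749]
0.05 [252.52927584 194.61411683]
```

View pics/g1b.png

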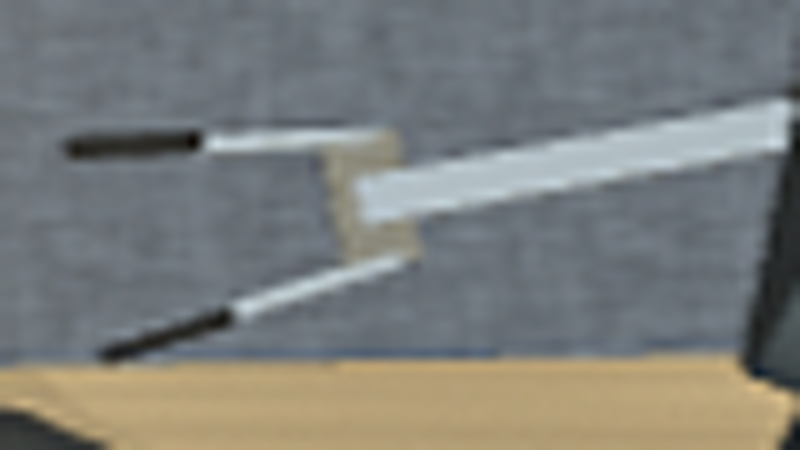

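```bash
cat >> h.py <<'E'
def tri(a,b):
    P=[]
    for n in('top','scene'):
        m=camera_model(n);P.append(np.array(m['mtx'])@np.diag([1,-1,-1])@np.array(m['view'])[:3])
    X=cv2.triangulatePoints(P[0],P[1],np.array(a,float),np.array(b,float))[:,0];X=X[:3]/X[3]
    return X, w2p('top',X)-a
E
python3 - <<'E'
from h import *
print(tri((273.65,310.15),(252.7,195.9)))
print(tri((271.8,299.8),(257.4,199.2)))
print(tri((275.5,320.5),(248,192.7)))
E
```

```text
(array([0.39228897, 0.09369224, 0.04464925]), array([-0.56237097, -0.27273062]))
(array([0.41812464, 0.09825989, 0.04741784]), array([-0.47192988, -0.23145541]))
(array([0.36647748, 0.08898908, 0.04181952]), array([-0.59268777, -0.2839351 ]))
```

Call:
{"fn": "play_rows", "kwargs": {
  "steps": [
    [[32,8.9,0,0,0,-0.01225],[32,8.9,0,0,0,-0.01225],[32,8.9,0,0,0,-0.01225],[32,8.9,0,0,0,-0.01225],[32,8.9,0,0,0,-0.01225],[32,8.9,0,0,0,-0.01225],[32,8.9,0,0,0,-0.01225],[32,8.9,0,0,0,-0.01225]]
  ]
}}

```text
clock: 4.8
tcp_pos: [0.6893, -0.059, 0.0694]
tcp_rot: [-2.126, -2.312, 0.001]
contact_force: [-0.0, 0.1, -3.3]
gripper_width: 0.0496
gripper_force: 11.0
```

Call:
{"fn": "play_rows", "kwargs": {
  "steps": [
    [[0,0,-9,0,0,0],[0,0,-8,0,0,0],[0,0,0,0,0,0],[0,0,0,0,0,0]]
  ]
}}

```text
clock: 5.2
tcp_pos: [0.6876, -0.0599, 0.0528]
tcp_rot: [-2.126, -2.312, 0.001]
contact_force: [0.2, -0.1, -1.8]
gripper_width: 0.0493
gripper_force: 11.1
```

```bash
python3 - <<'E'
from h import *
a=read_camera('top');b=read_camera('scene')
for c in caps(im=a): print(c)
print(w2p('top',[.667,.168,.01]),w2p('scene',[.667,.168,.01]))
u,v=map(int,w2p('scene',[.667,.168,.01]))
f=lambda im,c:cv2.resize(im[c[1]:c[3],c[0]:c[2]],(800,300),interpolation=cv2.INTER_CUBIC)
o=np.vstack([f(a,(200,190,280,220)),f(b,(u-40,v-15,u+40,v+15))])
print(u,v);cv2.imwrite('pics/g2.png',o[:,:,::-1])
E
```

```text
(np.int32(96), array([224.1, 207.4]), array([0.6658, 0.2275]))
(np.int32(97), array([205., 221.]), array([0.6282, 0.2779]))
(np.int32(94), array([224.3, 234.8]), array([0.5907, 0.2252]))
(np.int32(109), array([ 86.1, 242.3]), array([0.5695, 0.5937]))
(np.int32(101), array([208. , 250.4]), array([0.5486, 0.2676]))
(np.int32(30), array([ 92.2, 256.2]), array([0.5321, 0.5746]))
(np.int32(98), array([210.9, 282. ]), array([0.4647, 0.2575]))
[246.22844216 207.67732295] [314.21853733 246.25356501]
314 246
```

View pics/g2.png

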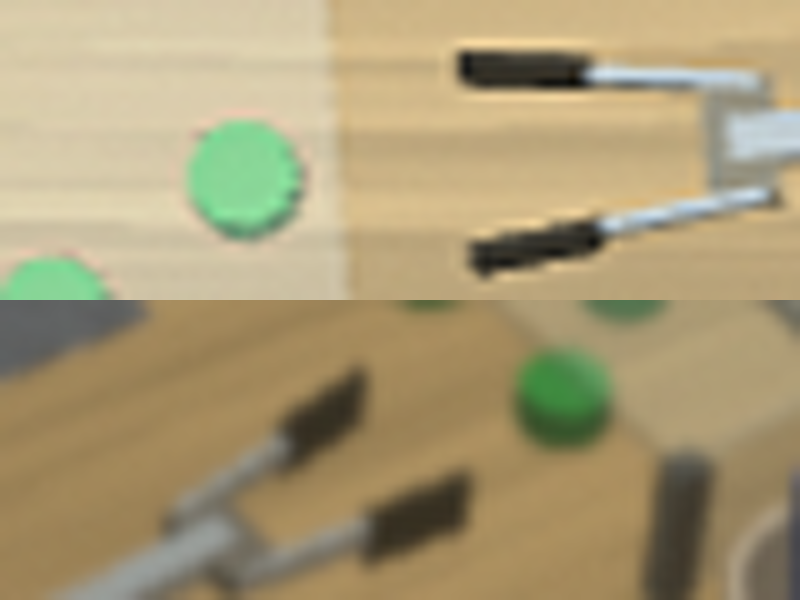

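```bash
python3 - <<'E'
from h import *
P=lambda a,b,z:p2w('top',200+a/10,190+b/10,z)
for z in(.02,.028):print([P(a,b,z)[:2].round(4) for a,b in((460,68),(475,262),(590,72),(603,228))])
print('yoke',P(745,135,.035))
print('cap top',P(245,172,.018))
S=lambda a,b:(274+a/10,231+(b-300)/10)
print(tri((246,196.8),S(362,372)),tri((247.5,216.2),S(468,475)),tri((246,196.8),S(468,475)),tri((247.5,216.2),S(362,372)))
print(p2w('top',233.5,215,.068))
E
```

```text
[array([0.695 , 0.1684]), array([0.6412, 0.1636]), array([0.6939, 0.1332]), array([0.6507, 0.1293])]
[array([0.693 , 0.1679]), array([0.6395, 0.1632]), array([0.6919, 0.1329]), array([0.6489, 0.129 ])]
yoke [0.67293039 0.09104177 0.035     ]
cap top [0.66638319 0.22629594 0.018     ]
(array([0.67875066, 0.15650979, 0.06539094]), array([3.46335891, 1.82628693])) (array([ 0.65740747,  0.17923482, -0.0185115 ]), array([-4.78802113, -2.86678847])) (array([0.69492444, 0.16991256, 0.0241428 ]), array([-0.63364132, -0.36019225])) (array([0.64139732, 0.16531408, 0.02435525]), array([-0.71164582, -0.39634171]))
[0.63424616 0.19729615 0.068     ]
```

Call:
{"fn": "play_rows", "kwargs": {
  "steps": [
    [[-0.6,10,3,0,0,0],[-0.6,12,0,0,0,0],[-0.6,12,0,0,0,0],[-0.6,12,0,0,0,0],[-0.6,12,0,0,0,0],[-0.6,12,0,0,0,0],[-0.4,9,0,0,0,0],[0,0,0,0,0,0]]
  ]
}}

```text
clock: 6.1
tcp_pos: [0.6844, 0.0208, 0.0562]
tcp_rot: [-2.124, -2.314, -0.0]
contact_force: [0.3, -0.5, -1.9]
gripper_width: 0.0497
gripper_force: 11.1
```

Call:
{"fn": "play_rows", "kwargs": {
  "steps": [
    [[0,0,0,0,0,0],[0,0,0,0,0,0],[0,0,0,0,0,0],[0,0,0,0,0,0]]
  ],
  "claw": -0.1,
  "force": 30
}}

```text
clock: 6.5
tcp_pos: [0.6845, 0.019, 0.0563]
tcp_rot: [2.127, 2.312, 0.0]
contact_force: [-0.7, -0.8, -1.1]
gripper_width: 0.0425
gripper_force: 33.5
```

```bash
python3 - <<'E'
from h import *
a=read_camera('top');b=read_camera('scene')
for c in caps(im=a): print(c)
u,v=map(int,w2p('scene',[.667,.22,.01]))
f=lambda im,c:cv2.resize(im[c[1]:c[3],c[0]:c[2]],(800,300),interpolation=cv2.INTER_CUBIC)
o=np.vstack([f(a,(200,190,280,220)),f(b,(u-40,v-15,u+40,v+15))])
cv2.imwrite('pics/g3.png',o[:,:,::-1])
E
```

```text
(np.int32(82), array([224.1, 205.4]), array([0.6714, 0.2276]))
(np.int32(97), array([205., 221.]), array([0.6282, 0.2779]))
(np.int32(95), array([224.3, 234.8]), array([0.5906, 0.2253]))
(np.int32(110), array([ 86.1, 242.4]), array([0.5693, 0.5937]))
(np.int32(101), array([208. , 250.4]), array([0.5486, 0.2676]))
(np.int32(26), array([101.8, 250.9]), array([0.5465, 0.5501]))
(np.int32(97), array([225.9, 265.9]), array([0.5073, 0.219 ]))
```

View pics/g3.png

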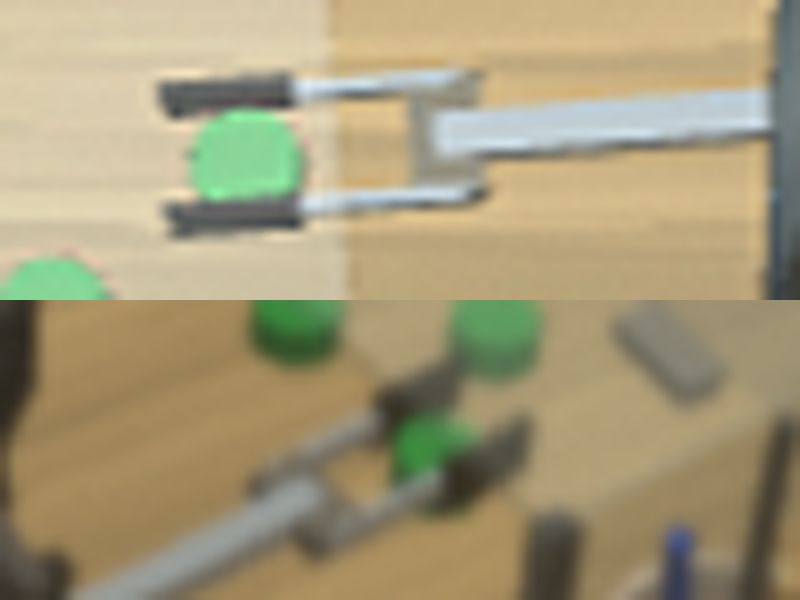

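Call:
{"fn": "play_rows", "kwargs": {
  "steps": [
    [[0,0,3,0,0,0],[0.8,-10,0,0,0,0],[1.7,-20,0,0,0,0],[2,-25,0,0,0,0],[2,-25,0,0,0,0],[0,-20,20,0,0,0],[0,-10,35,0,0,0],[0,0,40,0,0,0]]
  ]
}}

```text
clock: 7.4
tcp_pos: [0.6901, -0.0941, 0.1542]
tcp_rot: [-2.128, -2.309, 0.003]
contact_force: [1.1, -0.0, -2.6]
gripper_width: 0.0424
gripper_force: 33.3
```

Call:
{"fn": "play_rows", "kwargs": {
  "steps": [
    [[-8.1,-28.6,30,0,0,-0.0216],[-8.1,-28.6,30,0,0,-0.0216],[-8.1,-28.6,30,0,0,-0.0216],[-8.1,-28.6,30,0,0,-0.0216],[-8.1,-28.6,0,0,0,-0.0216],[-8.1,-28.6,0,0,0,-0.0216],[-8.1,-28.6,0,0,0,-0.0216],[-8.1,-28.6,0,0,0,-0.0216]]
  ]
}}

```text
clock: 8.2
tcp_pos: [0.6249, -0.3222, 0.2743]
tcp_rot: [2.32, 2.119, -0.0]
contact_force: [-0.2, 0.6, -2.3]
gripper_width: 0.0422
gripper_force: 33.3
```

Call:
{"fn": "play_rows", "kwargs": {
  "steps": [
    [[-8.1,-28.6,0,0,0,-0.0216],[-8.1,-28.6,0,0,0,-0.0216],[-8.1,-28.6,0,0,0,-0.0216],[-8.1,-28.6,0,0,0,-0.0216],[-8.1,-28.6,0,0,0,-0.0216],[-8.1,-28.6,0,0,0,-0.0216],[-8.1,-28.6,0,0,0,-0.0216],[-8.1,-28.6,0,0,0,-0.0216]]
  ]
}}

```text
clock: 9.0
tcp_pos: [0.5595, -0.5508, 0.2741]
tcp_rot: [-2.494, -1.91, 0.0]
contact_force: [0.0, 0.3, -1.7]
gripper_width: 0.0423
gripper_force: 33.3
```

Call:
{"fn": "play_rows", "kwargs": {
  "steps": [
    [[0,0,0,0,0,0],[0,0,0,0,0,0]]
  ]
}}

```text
clock: 9.2
tcp_pos: [0.5598, -0.5498, 0.2736]
tcp_rot: [-2.493, -1.91, 0.0]
contact_force: [0.8, 0.6, -2.1]
gripper_width: 0.0424
gripper_force: 33.3
```

```bash
python3 - <<'E'
from h import *
a=read_camera('top');b=read_camera('scene')
for c in caps(im=a): print(c)
print([c[1] for c in caps('scene',b)],w2p('scene',[.62,-.348,.23]),w2p('top',[.62,-.348,.24]))
u,v=map(int,w2p('scene',[.62,-.33,.2]))
f=lambda im,c:cv2.resize(im[c[1]:c[3],c[0]:c[2]],(400,400),interpolation=cv2.INTER_CUBIC)
o=np.hstack([f(a,(380,180,480,280)),f(b,(u-50,v-50,u+50,v+50))])
cv2.imwrite('pics/g4.png',o[:,:,::-1])
E
```

```text
(np.int32(116), array([466.9, 206.7]), array([ 0.6691, -0.4283]))
(np.int32(97), array([205., 221.]), array([0.6282, 0.2779]))
(np.int32(94), array([224.3, 234.8]), array([0.5907, 0.2252]))
(np.int32(109), array([ 86.1, 242.3]), array([0.5695, 0.5937]))
(np.int32(101), array([208. , 250.4]), array([0.5486, 0.2676]))
(np.int32(28), array([ 92.1, 256.5]), array([0.5314, 0.5749]))
(np.int32(96), array([225.9, 266. ]), array([0.5072, 0.2189]))
(np.int32(99), array([211., 282.]), array([0.4648, 0.2573]))
[] [136.01531002 248.17897324] [467.38038151 205.87461023]
```

View pics/g4.png

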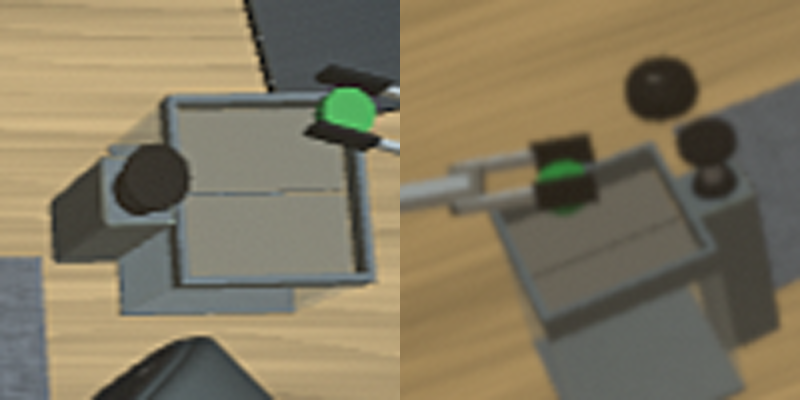

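Call:
{"fn": "play_rows", "kwargs": {
  "steps": [
    [[0,0,-25,0,0,0],[0,0,-25,0,0,0],[0,0,-14,0,0,0],[0,0,0,0,0,0],[0,0,0,0,0,0]]
  ]
}}

```text
clock: 9.8
tcp_pos: [0.5618, -0.5482, 0.2114]
tcp_rot: [2.491, 1.913, 0.0]
contact_force: [0.1, 0.2, -1.5]
gripper_width: 0.0424
gripper_force: 33.3
```

Call:
{"fn": "play_rows", "kwargs": {
  "steps": [
    [[0,0,0,0,0,0],[0,0,0,0,0,0],[0,0,0,0,0,0],[0,0,0,0,0,0]]
  ],
  "claw": 0.15
}}

```text
clock: 10.2
tcp_pos: [0.5614, -0.5483, 0.2107]
tcp_rot: [2.492, 1.913, 0.0]
contact_force: [0.7, 0.8, -2.2]
gripper_width: 0.0491
gripper_force: 11.2
```

Call:
{"fn": "play_rows", "kwargs": {
  "steps": [
    [[0,0,20,0,0,0],[0,0,25,0,0,0],[0,0,20,0,0,0]]
  ]
}}

```text
clock: 10.5
tcp_pos: [0.5614, -0.5483, 0.2769]
tcp_rot: [2.491, 1.912, 0.0]
contact_force: [0.1, -0.3, -2.2]
gripper_width: 0.0493
gripper_force: 11.1
```

```bash
python3 - <<'E'
from h import *
a=read_camera('top')
for c in caps(im=a): print(c, p2w('top',*c[1],.149)[:2])
E
```

```text
(np.int32(104), array([452.8, 215.4]), array([ 0.6452, -0.3888])) [ 0.61717862 -0.34431011]
(np.int32(97), array([204.9, 221. ]), array([0.6283, 0.2782])) [0.60193065 0.25984183]
(np.int32(94), array([224.3, 234.8]), array([0.5907, 0.2252])) [0.56792776 0.21178304]
(np.int32(109), array([ 86.1, 242.3]), array([0.5695, 0.5937])) [0.54875616 0.54576428]
(np.int32(101), array([208. , 250.4]), array([0.5486, 0.2676])) [0.52971688 0.25020472]
(np.int32(42), array([ 99. , 251.6]), array([0.5445, 0.5574])) [0.52616493 0.51291684]
(np.int32(96), array([225.9, 266. ]), array([0.5072, 0.2189])) [0.49216437 0.20624502]
(np.int32(99), array([211., 282.]), array([0.4648, 0.2573])) [0.4539151  0.24087942]
```

Call:
{"fn": "play_rows", "kwargs": {
  "steps": [
    [[3.2,30.3,0,0,0,0.0216],[3.2,30.3,0,0,0,0.0216],[3.2,30.3,0,0,0,0.0216],[3.2,30.3,0,0,0,0.0216],[3.2,30.3,0,0,0,0.0216],[3.2,30.3,0,0,0,0.0216],[3.2,30.3,0,0,0,0.0216],[3.2,30.3,0,0,0,0.0216]]
  ]
}}

```text
clock: 11.35
tcp_pos: [0.5868, -0.3045, 0.2749]
tcp_rot: [-2.317, -2.122, 0.0]
contact_force: [0.5, -0.2, -1.8]
gripper_width: 0.0489
gripper_force: 11.2
```

Call:
{"fn": "play_rows", "kwargs": {
  "steps": [
    [[3.2,30.3,0,0,0,0.0216],[3.2,30.3,0,0,0,0.0216],[3.2,30.3,0,0,0,0.0216],[3.2,30.3,0,0,0,0.0216],[3.2,30.3,-20,0,0,0.0216],[3.2,30.3,-20,0,0,0.0216],[3.2,30.3,-20,0,0,0.0216],[3.2,30.3,-20,0,0,0.0216]]
  ]
}}

```text
clock: 12.15
tcp_pos: [0.6124, -0.0622, 0.1943]
tcp_rot: [2.125, 2.314, 0.0]
contact_force: [1.3, -0.1, -3.0]
gripper_width: 0.0491
gripper_force: 11.2
```

Call:
{"fn": "play_rows", "kwargs": {
  "steps": [
    [[0,0,-35,0,0,0],[0,0,-35,0,0,0],[0,0,-35,0,0,0],[0,0,-25,0,0,0],[0,0,-10,0,0,0],[0,0,0,0,0,0],[0,0,0,0,0,0]]
  ]
}}

```text
clock: 12.85
tcp_pos: [0.6132, -0.0636, 0.0564]
tcp_rot: [2.125, 2.312, 0.001]
contact_force: [-0.3, -0.2, -3.1]
gripper_width: 0.0489
gripper_force: 11.2
```

```bash
python3 - <<'E'
from h import *
a=read_camera('top')
for c in caps(im=a): print(c)
print(monitor.state()['tcp_pos'])
E
```

```text
(np.int32(117), array([453.5, 215.5]), array([ 0.6446, -0.3905]))
(np.int32(97), array([205., 221.]), array([0.6282, 0.2779]))
(np.int32(94), array([224.3, 234.8]), array([0.5907, 0.2252]))
(np.int32(109), array([ 86.1, 242.3]), array([0.5695, 0.5937]))
(np.int32(101), array([208. , 250.4]), array([0.5486, 0.2676]))
(np.int32(28), array([101.2, 251.4]), array([0.5453, 0.5516]))
(np.int32(31), array([ 91.4, 255.9]), array([0.533 , 0.5769]))
(np.int32(96), array([225.9, 266. ]), array([0.5072, 0.2189]))
(np.int32(99), array([211., 282.]), array([0.4648, 0.2573]))
[ 0.61342628 -0.06358639  0.05682099]
```

Call:
{"fn": "play_rows", "kwargs": {
  "steps": [
    [[-0.9,10,0,0,0,0],[-1.2,12,0,0,0,0],[-1.2,12,0,0,0,0],[-1.2,12,0,0,0,0],[-1.2,12,0,0,0,0],[-1.2,12,0,0,0,0],[-0.8,10.5,0,0,0,0],[0,0,0,0,0,0]]
  ]
}}

```text
clock: 13.7
tcp_pos: [0.6047, 0.0185, 0.0553]
tcp_rot: [-2.124, -2.314, 0.0]
contact_force: [-0.3, -1.2, -1.7]
gripper_width: 0.0493
gripper_force: 11.2
```

Call:
{"fn": "play_rows", "kwargs": {
  "steps": [
    [[0,0,0,0,0,0],[0,0,0,0,0,0],[0,0,0,0,0,0],[0,0,0,0,0,0]]
  ],
  "claw": -0.1
}}

```text
clock: 14.1
tcp_pos: [0.6049, 0.0167, 0.0553]
tcp_rot: [2.127, 2.312, 0.0]
contact_force: [0.1, -0.1, -0.5]
gripper_width: 0.0426
gripper_force: 33.6
```

Call:
{"fn": "play_rows", "kwargs": {
  "steps": [
    [[0,0,3,0,0,0],[0.8,-10,0,0,0,0],[1.7,-20,0,0,0,0],[2,-25,0,0,0,0],[2,-25,0,0,0,0],[0,-20,20,0,0,0],[0,-10,35,0,0,0],[0,0,40,0,0,0]]
  ]
}}

```text
clock: 14.9
tcp_pos: [0.6106, -0.0951, 0.1535]
tcp_rot: [-2.127, -2.31, 0.002]
contact_force: [0.8, -0.4, -2.1]
gripper_width: 0.0423
gripper_force: 33.3
```

```bash
python3 - <<'E'
from h import *
a=read_camera('top')
for c in caps(im=a): print(c)
print(monitor.state()['tcp_pos'])
E
```

```text
(np.int32(120), array([453.4, 215.4]), array([ 0.645 , -0.3903]))
(np.int32(98), array([205., 221.]), array([0.6283, 0.278 ]))
(np.int32(93), array([265.7, 225.7]), array([0.6157, 0.1146]))
(np.int32(109), array([ 86.1, 242.3]), array([0.5695, 0.5937]))
(np.int32(101), array([208. , 250.4]), array([0.5486, 0.2676]))
(np.int32(30), array([100.8, 251.4]), array([0.5452, 0.5528]))
(np.int32(35), array([ 92.5, 256.3]), array([0.532 , 0.5739]))
(np.int32(96), array([225.9, 266. ]), array([0.5072, 0.2189]))
(np.int32(99), array([211., 282.]), array([0.4648, 0.2573]))
[ 0.61364273 -0.09504813  0.16113755]
```

Call:
{"fn": "play_rows", "kwargs": {
  "steps": [
    [[-5.2,-28.5,30,0,0,-0.0216],[-5.2,-28.5,30,0,0,-0.0216],[-5.2,-28.5,30,0,0,-0.0216],[-5.2,-28.5,30,0,0,-0.0216],[-5.2,-28.5,0,0,0,-0.0216],[-5.2,-28.5,0,0,0,-0.0216],[-5.2,-28.5,0,0,0,-0.0216],[-5.2,-28.5,0,0,0,-0.0216]]
  ]
}}

```text
clock: 15.75
tcp_pos: [0.5691, -0.3227, 0.2732]
tcp_rot: [2.319, 2.119, -0.0]
contact_force: [0.6, -0.7, -1.5]
gripper_width: 0.0424
gripper_force: 33.3
```

Call:
{"fn": "play_rows", "kwargs": {
  "steps": [
    [[-5.2,-28.5,0,0,0,-0.0216],[-5.2,-28.5,0,0,0,-0.0216],[-5.2,-28.5,0,0,0,-0.0216],[-5.2,-28.5,0,0,0,-0.0216],[-5.2,-28.5,0,0,0,-0.0216],[-5.2,-28.5,0,0,0,-0.0216],[-5.2,-28.5,0,0,0,-0.0216],[-5.2,-28.5,0,0,0,-0.0216]]
  ]
}}

```text
clock: 16.55
tcp_pos: [0.5272, -0.5506, 0.273]
tcp_rot: [-2.493, -1.911, 0.0]
contact_force: [0.6, 0.3, -2.3]
gripper_width: 0.0425
gripper_force: 33.3
```

Call:
{"fn": "play_rows", "kwargs": {
  "steps": [
    [[0,0,-25,0,0,0],[0,0,-25,0,0,0],[0,0,-14,0,0,0],[0,0,0,0,0,0],[0,0,0,0,0,0],[0,0,0,0,0,0]]
  ]
}}

```text
clock: 17.15
tcp_pos: [0.5286, -0.5493, 0.2111]
tcp_rot: [2.49, 1.912, 0.0]
contact_force: [-0.5, -0.2, -1.5]
gripper_width: 0.0427
gripper_force: 33.3
```

```bash
python3 - <<'E'
from h import *
a=read_camera('top')
for c in caps(im=a)[:]: 
  if c[1][0]>300: print(c, p2w('top',*c[1],.173)[:2], p2w('top',*c[1],.149)[:2])
print(monitor.state()['tcp_pos'])
E
```

```text
(np.int32(197), array([455.9, 220.9]), array([ 0.6301, -0.3961])) [ 0.59867386 -0.34269675] [ 0.60351904 -0.35094728]
[ 0.52858052 -0.54924187  0.21100588]
```

Call:
{"fn": "play_rows", "kwargs": {
  "steps": [
    [[0,0,0,0,0,0],[0,0,0,0,0,0],[0,0,0,0,0,0],[0,0,0,0,0,0],[0,0,20,0,0,0],[0,0,25,0,0,0],[0,0,20,0,0,0]]
  ],
  "claw": 0.15
}}

```text
clock: 17.9
tcp_pos: [0.5282, -0.549, 0.2757]
tcp_rot: [2.491, 1.912, 0.0]
contact_force: [-0.2, 0.5, -1.7]
gripper_width: 0.049
gripper_force: 11.1
```

Call:
{"fn": "play_rows", "kwargs": {
  "steps": [
    [[0,30,0,0,0,0.0216],[0,30,0,0,0,0.0216],[0,30,0,0,0,0.0216],[0,30,0,0,0,0.0216],[0,30,0,0,0,0.0216],[0,30,0,0,0,0.0216],[0,30,0,0,0,0.0216],[0,30,0,0,0,0.0216]]
  ]
}}

```text
clock: 18.7
tcp_pos: [0.5281, -0.3077, 0.2745]
tcp_rot: [2.316, 2.122, 0.0]
contact_force: [-0.2, -0.5, -1.4]
gripper_width: 0.0493
gripper_force: 11.2
```

Call:
{"fn": "play_rows", "kwargs": {
  "steps": [
    [[0,30,0,0,0,0.0216],[0,30,0,0,0,0.0216],[0,30,0,0,0,0.0216],[0,30,0,0,0,0.0216],[0,30,-20,0,0,0.0216],[0,30,-20,0,0,0.0216],[0,30,-20,0,0,0.0216],[0,30,-20,0,0,0.0216]]
  ]
}}

```text
clock: 19.5
tcp_pos: [0.5281, -0.0677, 0.1939]
tcp_rot: [2.125, 2.313, 0.001]
contact_force: [1.2, 0.6, -2.3]
gripper_width: 0.0494
gripper_force: 11.2
```

Call:
{"fn": "play_rows", "kwargs": {
  "steps": [
    [[0,0,-35,0,0,0],[0,0,-35,0,0,0],[0,0,-35,0,0,0],[0,0,-25,0,0,0],[0,0,-10,0,0,0],[0,0,0,0,0,0],[0,0,0,0,0,0]]
  ]
}}

```text
clock: 20.2
tcp_pos: [0.5289, -0.0691, 0.0554]
tcp_rot: [2.125, 2.312, 0.001]
contact_force: [-0.7, -0.6, -1.7]
gripper_width: 0.0492
gripper_force: 11.2
```

```bash
python3 - <<'E'
from h import *
a=read_camera('top')
for c in caps(im=a): 
  print(c, p2w('top',*c[1],.149)[:2] if c[1][0]>300 else '')
print(monitor.state()['tcp_pos'])
E
```

```text
(np.int32(117), array([453.5, 215.5]), array([ 0.6449, -0.3906])) [ 0.61693311 -0.34599767]
(np.int32(98), array([205., 221.]), array([0.6283, 0.278 ])) 
(np.int32(118), array([454.7, 228.8]), array([ 0.6085, -0.3914])) [ 0.58397182 -0.34674364]
(np.int32(109), array([ 86.1, 242.3]), array([0.5695, 0.5937])) 
(np.int32(101), array([208. , 250.4]), array([0.5486, 0.2676])) 
(np.int32(26), array([102. , 251.2]), array([0.5458, 0.5497])) 
(np.int32(96), array([225.9, 266. ]), array([0.5072, 0.2189])) 
(np.int32(98), array([210.9, 282.1]), array([0.4647, 0.2574])) 
[ 0.52904136 -0.06910725  0.05569127]
```

Call:
{"fn": "play_rows", "kwargs": {
  "steps": [
    [[-0.8,10,0,0,0,0],[-1,12,0,0,0,0],[-1,12,0,0,0,0],[-1,12,0,0,0,0],[-1,12,0,0,0,0],[-1,12,0,0,0,0],[-1,10,0,0,0,0],[0,0,0,0,0,0]]
  ]
}}

```text
clock: 21.05
tcp_pos: [0.5212, 0.0124, 0.0542]
tcp_rot: [-2.124, -2.314, 0.0]
contact_force: [-0.1, -0.9, -2.1]
gripper_width: 0.0491
gripper_force: 11.2
```

Call:
{"fn": "play_rows", "kwargs": {
  "steps": [
    [[0,0,0,0,0,0],[0,0,0,0,0,0],[0,0,0,0,0,0],[0,0,0,0,0,0]]
  ],
  "claw": -0.1
}}

```text
clock: 21.45
tcp_pos: [0.5214, 0.0108, 0.0543]
tcp_rot: [2.127, 2.312, 0.0]
contact_force: [0.2, 0.6, -1.0]
gripper_width: 0.0426
gripper_force: 33.6
```

Call:
{"fn": "play_rows", "kwargs": {
  "steps": [
    [[0,0,3,0,0,0],[0.8,-10,0,0,0,0],[1.7,-20,0,0,0,0],[2,-25,0,0,0,0],[2,-25,0,0,0,0],[0,-20,20,0,0,0],[0,-10,35,0,0,0],[0,0,40,0,0,0]]
  ]
}}

```text
clock: 22.25
tcp_pos: [0.5271, -0.1009, 0.1527]
tcp_rot: [-2.127, -2.31, 0.002]
contact_force: [1.4, 1.0, -2.4]
gripper_width: 0.0423
gripper_force: 33.3
```

Call:
{"fn": "play_rows", "kwargs": {
  "steps": [
    [[-2.3,-28.1,30,0,0,-0.0216],[-2.3,-28.1,30,0,0,-0.0216],[-2.3,-28.1,30,0,0,-0.0216],[-2.3,-28.1,30,0,0,-0.0216],[-2.3,-28.1,0,0,0,-0.0216],[-2.3,-28.1,0,0,0,-0.0216],[-2.3,-28.1,0,0,0,-0.0216],[-2.3,-28.1,0,0,0,-0.0216]]
  ]
}}

```text
clock: 23.05
tcp_pos: [0.5087, -0.3255, 0.2723]
tcp_rot: [-2.319, -2.119, 0.0]
contact_force: [1.2, 0.4, -1.7]
gripper_width: 0.0424
gripper_force: 33.3
```

Call:
{"fn": "play_rows", "kwargs": {
  "steps": [
    [[-2.3,-28.1,0,0,0,-0.0216],[-2.3,-28.1,0,0,0,-0.0216],[-2.3,-28.1,0,0,0,-0.0216],[-2.3,-28.1,0,0,0,-0.0216],[-2.3,-28.1,0,0,0,-0.0216],[-2.3,-28.1,0,0,0,-0.0216],[-2.3,-28.1,0,0,0,-0.0216],[-2.3,-28.1,0,0,0,-0.0216]]
  ]
}}

```text
clock: 23.85
tcp_pos: [0.49, -0.5503, 0.272]
tcp_rot: [-2.493, -1.911, 0.0]
contact_force: [0.8, -1.2, -2.4]
gripper_width: 0.042
gripper_force: 33.3
```

Call:
{"fn": "play_rows", "kwargs": {
  "steps": [
    [[0,0,-25,0,0,0],[0,0,-25,0,0,0],[0,0,-14,0,0,0],[0,0,0,0,0,0],[0,0,0,0,0,0],[0,0,0,0,0,0]]
  ]
}}

```text
clock: 24.45
tcp_pos: [0.4914, -0.5489, 0.21]
tcp_rot: [2.49, 1.912, -0.0]
contact_force: [-0.4, 0.1, -1.3]
gripper_width: 0.0424
gripper_force: 33.4
```

```bash
python3 - <<'E'
from h import *
a=read_camera('top')
for c in caps(im=a): 
  print(c, p2w('top',*c[1],.173)[:2] if c[1][0]>300 else '')
print(monitor.state()['tcp_pos'])
E
```

```text
(np.int32(117), array([453.5, 215.5]), array([ 0.6449, -0.3906])) [ 0.61183296 -0.33784122]
(np.int32(97), array([205., 221.]), array([0.6282, 0.2779])) 
(np.int32(92), array([454.5, 227.6]), array([ 0.6117, -0.3911])) [ 0.58240131 -0.33828931]
(np.int32(109), array([ 86.1, 242.3]), array([0.5695, 0.5937])) 
(np.int32(114), array([459.5, 241.3]), array([ 0.5746, -0.4019])) [ 0.54943392 -0.34793379]
(np.int32(101), array([208. , 250.4]), array([0.5486, 0.2676])) 
(np.int32(56), array([ 96.1, 253.6]), array([0.5391, 0.5648])) 
(np.int32(98), array([210.9, 282.1]), array([0.4647, 0.2574])) 
[ 0.49140958 -0.54884178  0.20987941]
```

Call:
{"fn": "play_rows", "kwargs": {
  "steps": [
    [[0,0,0,0,0,0],[0,0,0,0,0,0],[0,0,0,0,0,0],[0,0,0,0,0,0],[0,0,20,0,0,0],[0,0,25,0,0,0],[0,0,20,0,0,0]]
  ],
  "claw": 0.15
}}

```text
clock: 25.2
tcp_pos: [0.4912, -0.5486, 0.2747]
tcp_rot: [2.491, 1.913, 0.0]
contact_force: [0.3, 0.1, -2.3]
gripper_width: 0.0492
gripper_force: 11.2
```

Call:
{"fn": "play_rows", "kwargs": {
  "steps": [
    [[-0.2,30.6,0,0,0,0.0216],[-0.2,30.6,0,0,0,0.0216],[-0.2,30.6,0,0,0,0.0216],[-0.2,30.6,0,0,0,0.0216],[-0.2,30.6,0,0,0,0.0216],[-0.2,30.6,0,0,0,0.0216],[-0.2,30.6,0,0,0,0.0216],[-0.2,30.6,0,0,0,0.0216]]
  ]
}}

```text
clock: 26.0
tcp_pos: [0.4893, -0.3025, 0.2735]
tcp_rot: [2.316, 2.122, 0.0]
contact_force: [0.7, 0.1, -2.2]
gripper_width: 0.0493
gripper_force: 11.2
```

Call:
{"fn": "play_rows", "kwargs": {
  "steps": [
    [[-0.2,30.6,0,0,0,0.0216],[-0.2,30.6,0,0,0,0.0216],[-0.2,30.6,0,0,0,0.0216],[-0.2,30.6,0,0,0,0.0216],[-0.2,30.6,-20,0,0,0.0216],[-0.2,30.6,-20,0,0,0.0216],[-0.2,30.6,-20,0,0,0.0216],[-0.2,30.6,-20,0,0,0.0216]]
  ]
}}

```text
clock: 26.8
tcp_pos: [0.4878, -0.0577, 0.1929]
tcp_rot: [2.124, 2.313, 0.001]
contact_force: [0.6, 1.0, -2.3]
gripper_width: 0.0491
gripper_force: 11.2
```

Call:
{"fn": "play_rows", "kwargs": {
  "steps": [
    [[0,0,-35,0,0,0],[0,0,-35,0,0,0],[0,0,-35,0,0,0],[0,0,-25,0,0,0],[0,0,-9,0,0,0],[0,0,0,0,0,0],[0,0,0,0,0,0]]
  ]
}}

```text
clock: 27.5
tcp_pos: [0.4886, -0.0591, 0.0554]
tcp_rot: [2.125, 2.312, 0.001]
contact_force: [-0.6, 0.5, -1.6]
gripper_width: 0.0489
gripper_force: 11.2
```

```bash
python3 - <<'E'
from h import *
a=read_camera('top')
for c in caps(im=a): 
  print(c, p2w('top',*c[1],.149)[:2] if c[1][0]>300 else '')
print(monitor.state()['tcp_pos'])
E
```

```text
(np.int32(118), array([453.5, 215.5]), array([ 0.6448, -0.3905])) [ 0.61693311 -0.34599767]
(np.int32(98), array([205., 221.]), array([0.6283, 0.278 ])) 
(np.int32(119), array([454.7, 228.8]), array([ 0.6083, -0.3912])) [ 0.58397182 -0.34674364]
(np.int32(109), array([ 86.1, 242.3]), array([0.5695, 0.5937])) 
(np.int32(89), array([455.9, 241.7]), array([ 0.5734, -0.3923])) [ 0.55232799 -0.34754675]
(np.int32(101), array([208. , 250.4]), array([0.5486, 0.2676])) 
(np.int32(42), array([ 92.7, 255.4]), array([0.5344, 0.5735])) 
(np.int32(98), array([210.9, 282.1]), array([0.4647, 0.2574])) 
[ 0.48872723 -0.0591065   0.05561016]
```

Call:
{"fn": "play_rows", "kwargs": {
  "steps": [
    [[-1.2,14,0,0,0,0],[-1.3,16,0,0,0,0],[-1.3,16,0,0,0,0],[-1.3,16,0,0,0,0],[-1.3,16,0,0,0,0],[-1.3,16,0,0,0,0],[-1.3,14.5,0,0,0,0],[0,0,0,0,0,0]]
  ]
}}

```text
clock: 28.35
tcp_pos: [0.4789, 0.0514, 0.0552]
tcp_rot: [2.123, 2.314, 0.002]
contact_force: [0.1, -0.1, -2.0]
gripper_width: 0.0491
gripper_force: 11.2
```

Call:
{"fn": "play_rows", "kwargs": {
  "steps": [
    [[0,0,0,0,0,0],[0,0,0,0,0,0],[0,0,0,0,0,0],[0,0,0,0,0,0]]
  ],
  "claw": -0.1
}}

```text
clock: 28.75
tcp_pos: [0.479, 0.0493, 0.0544]
tcp_rot: [2.127, 2.312, 0.0]
contact_force: [-0.1, 0.7, 0.2]
gripper_width: 0.0425
gripper_force: 33.7
```

Call:
{"fn": "play_rows", "kwargs": {
  "steps": [
    [[0,0,3,0,0,0],[0.8,-10,0,0,0,0],[2,-25,0,0,0,0],[2.5,-30,0,0,0,0],[2.5,-30,0,0,0,0],[1.2,-15,5,0,0,0],[0,-10,35,0,0,0],[0,0,40,0,0,0]]
  ]
}}

```text
clock: 29.55
tcp_pos: [0.487, -0.0717, 0.1376]
tcp_rot: [-2.126, -2.309, 0.002]
contact_force: [1.5, 0.1, -1.7]
gripper_width: 0.0423
gripper_force: 33.2
```

Call:
{"fn": "play_rows", "kwargs": {
  "steps": [
    [[0.3,-27.6,27,0,0,-0.0216],[0.3,-27.6,27,0,0,-0.0216],[0.3,-27.6,27,0,0,-0.0216],[0.3,-27.6,27,0,0,-0.0216],[0.3,-27.6,27,0,0,-0.0216],[0.3,-27.6,0,0,0,-0.0216],[0.3,-27.6,0,0,0,-0.0216],[0.3,-27.6,0,0,0,-0.0216]]
  ]
}}

```text
clock: 30.35
tcp_pos: [0.4898, -0.2924, 0.2726]
tcp_rot: [2.319, 2.12, -0.0]
contact_force: [0.6, 0.1, -2.1]
gripper_width: 0.0424
gripper_force: 33.2
```

Call:
{"fn": "play_rows", "kwargs": {
  "steps": [
    [[0.3,-27.6,0,0,0,-0.0216],[0.3,-27.6,0,0,0,-0.0216],[0.3,-27.6,0,0,0,-0.0216],[0.3,-27.6,0,0,0,-0.0216],[0.3,-27.6,0,0,0,-0.0216],[0.3,-27.6,0,0,0,-0.0216],[0.3,-27.6,0,0,0,-0.0216],[0.3,-27.6,0,0,0,-0.0216]]
  ]
}}

```text
clock: 31.15
tcp_pos: [0.4921, -0.5131, 0.2723]
tcp_rot: [-2.492, -1.911, 0.0]
contact_force: [0.6, 0.2, -2.1]
gripper_width: 0.0425
gripper_force: 33.3
```

Call:
{"fn": "play_rows", "kwargs": {
  "steps": [
    [[0,0,-25,0,0,0],[0,0,-25,0,0,0],[0,0,-13,0,0,0],[0,0,0,0,0,0],[0,0,0,0,0,0],[0,0,0,0,0,0]]
  ]
}}

```text
clock: 31.75
tcp_pos: [0.4931, -0.5123, 0.211]
tcp_rot: [2.49, 1.912, 0.0]
contact_force: [0.6, -0.6, -1.0]
gripper_width: 0.0427
gripper_force: 33.3
```

```bash
python3 - <<'E'
from h import *
a=read_camera('top')
for c in caps(im=a): 
  print(c, p2w('top',*c[1],.173)[:2] if c[1][0]>300 else '')
print(monitor.state()['tcp_pos'])
E
```

```text
(np.int32(117), array([453.5, 215.5]), array([ 0.6449, -0.3906])) [ 0.61183296 -0.33784122]
(np.int32(98), array([205., 221.]), array([0.6283, 0.278 ])) 
(np.int32(116), array([454.7, 228.7]), array([ 0.6088, -0.3915])) [ 0.5797401  -0.33858897]
(np.int32(110), array([ 86.1, 242.4]), array([0.5693, 0.5937])) 
(np.int32(194), array([449.1, 241.2]), array([ 0.5747, -0.3743])) [ 0.54961568 -0.3233654 ]
(np.int32(43), array([102. , 249.8]), array([0.5495, 0.5497])) 
(np.int32(101), array([208. , 250.4]), array([0.5486, 0.2676])) 
(np.int32(31), array([ 92.2, 255.9]), array([0.5331, 0.5748])) 
[ 0.49302475 -0.51230166  0.21082156]
```

Call:
{"fn": "play_rows", "kwargs": {
  "steps": [
    [[0,0,0,0,0,0],[0,0,0,0,0,0],[0,0,0,0,0,0],[0,0,0,0,0,0],[0,0,20,0,0,0],[0,0,25,0,0,0],[0,0,20,0,0,0]]
  ],
  "claw": 0.15
}}

```text
clock: 32.5
tcp_pos: [0.4927, -0.5121, 0.2756]
tcp_rot: [2.491, 1.913, -0.0]
contact_force: [0.3, -0.6, -2.1]
gripper_width: 0.0493
gripper_force: 11.2
```

Call:
{"fn": "play_rows", "kwargs": {
  "steps": [
    [[5,28.6,0,0,0,0.0216],[5,28.6,0,0,0,0.0216],[5,28.6,0,0,0,0.0216],[5,28.6,0,0,0,0.0216],[5,28.6,0,0,0,0.0216],[5,28.6,0,0,0,0.0216],[5,28.6,0,0,0,0.0216],[5,28.6,0,0,0,0.0216]]
  ]
}}

```text
clock: 33.3
tcp_pos: [0.5328, -0.282, 0.2745]
tcp_rot: [2.317, 2.122, 0.0]
contact_force: [0.7, -0.1, -1.8]
gripper_width: 0.049
gripper_force: 11.2
```

Call:
{"fn": "play_rows", "kwargs": {
  "steps": [
    [[5,28.6,0,0,0,0.0216],[5,28.6,0,0,0,0.0216],[5,28.6,0,0,0,0.0216],[5,28.6,0,0,0,0.0216],[5,28.6,-20,0,0,0.0216],[5,28.6,-20,0,0,0.0216],[5,28.6,-20,0,0,0.0216],[5,28.6,-20,0,0,0.0216]]
  ]
}}

```text
clock: 34.1
tcp_pos: [0.5728, -0.0532, 0.1938]
tcp_rot: [2.125, 2.314, 0.0]
contact_force: [-0.4, -1.2, -2.0]
gripper_width: 0.0494
gripper_force: 11.2
```

Call:
{"fn": "play_rows", "kwargs": {
  "steps": [
    [[0,0,-35,0,0,0],[0,0,-35,0,0,0],[0,0,-35,0,0,0],[0,0,-25,0,0,0],[0,0,-9,0,0,0],[0,0,0,0,0,0],[0,0,0,0,0,0]]
  ]
}}

```text
clock: 34.8
tcp_pos: [0.5735, -0.0546, 0.0565]
tcp_rot: [2.125, 2.312, 0.001]
contact_force: [-1.0, 0.3, -1.2]
gripper_width: 0.0489
gripper_force: 11.2
```

```bash
python3 - <<'E'
from h import *
a=read_camera('top')
for c in caps(im=a): 
  print(c, p2w('top',*c[1],.149)[:2] if c[1][0]>300 else '')
print(monitor.state()['tcp_pos'])
E
```

```text
(np.int32(117), array([453.4, 215.5]), array([ 0.6448, -0.3904])) [ 0.61693258 -0.34575427]
(np.int32(97), array([205., 221.]), array([0.6282, 0.2779])) 
(np.int32(120), array([454.6, 228.9]), array([ 0.6082, -0.3911])) [ 0.58372469 -0.34648525]
(np.int32(110), array([ 86.1, 242.4]), array([0.5693, 0.5937])) 
(np.int32(133), array([441.3, 242.3]), array([ 0.5719, -0.3533])) [ 0.55078061 -0.31227967]
(np.int32(88), array([456. , 241.8]), array([ 0.5733, -0.3924])) [ 0.55208444 -0.34777144]
(np.int32(101), array([208. , 250.4]), array([0.5486, 0.2676])) 
(np.int32(28), array([102. , 250.7]), array([0.547 , 0.5496])) 
(np.int32(34), array([ 91.8, 255.7]), array([0.5336, 0.5758])) 
[ 0.57358647 -0.05458056  0.05681488]
```

Call:
{"fn": "play_rows", "kwargs": {
  "steps": [
    [[-1.2,14.2,-1,0,0,0],[-1.4,17,0,0,0,0],[-1.4,17,0,0,0,0],[-1.5,17,0,0,0,0],[-1.5,17,0,0,0,0],[-1.5,17,0,0,0,0],[-1.4,15,0,0,0,0],[0,0,0,0,0,0]]
  ]
}}

```text
clock: 35.65
tcp_pos: [0.5624, 0.062, 0.0543]
tcp_rot: [-2.123, -2.315, 0.0]
contact_force: [-0.1, -0.0, -2.5]
gripper_width: 0.0492
gripper_force: 11.2
```

Call:
{"fn": "play_rows", "kwargs": {
  "steps": [
    [[0,0,0,0,0,0],[0,0,0,0,0,0],[0,0,0,0,0,0],[0,0,0,0,0,0]]
  ],
  "claw": -0.1
}}

```text
clock: 36.05
tcp_pos: [0.5628, 0.0594, 0.0543]
tcp_rot: [-2.127, -2.312, 0.0]
contact_force: [-1.5, 0.6, -1.0]
gripper_width: 0.0425
gripper_force: 33.6
```

Call:
{"fn": "play_rows", "kwargs": {
  "steps": [
    [[0,0,3,0,0,0],[0.8,-10,0,0,0,0],[2,-25,0,0,0,0],[2.5,-30,0,0,0,0],[2.5,-30,0,0,0,0],[1.2,-15,5,0,0,0],[0,-10,35,0,0,0],[0,0,40,0,0,0]]
  ]
}}

```text
clock: 36.85
tcp_pos: [0.5709, -0.0617, 0.1374]
tcp_rot: [-2.126, -2.31, 0.002]
contact_force: [1.0, -0.2, -1.6]
gripper_width: 0.0428
gripper_force: 33.3
```

Call:
{"fn": "play_rows", "kwargs": {
  "steps": [
    [[-2.9,-28.2,27,0,0,-0.0216],[-2.9,-28.2,27,0,0,-0.0216],[-2.9,-28.2,27,0,0,-0.0216],[-2.9,-28.2,27,0,0,-0.0216],[-2.9,-28.2,27,0,0,-0.0216],[-2.9,-28.2,0,0,0,-0.0216],[-2.9,-28.2,0,0,0,-0.0216],[-2.9,-28.2,0,0,0,-0.0216]]
  ]
}}

```text
clock: 37.65
tcp_pos: [0.5481, -0.287, 0.2728]
tcp_rot: [2.318, 2.12, 0.0]
contact_force: [0.1, 0.2, -2.2]
gripper_width: 0.0423
gripper_force: 33.3
```

Call:
{"fn": "play_rows", "kwargs": {
  "steps": [
    [[-2.9,-28.2,0,0,0,-0.0216],[-2.9,-28.2,0,0,0,-0.0216],[-2.9,-28.2,0,0,0,-0.0216],[-2.9,-28.2,0,0,0,-0.0216],[-2.9,-28.2,0,0,0,-0.0216],[-2.9,-28.2,0,0,0,-0.0216],[-2.9,-28.2,0,0,0,-0.0216],[-2.9,-28.2,0,0,0,-0.0216]]
  ]
}}

```text
clock: 38.45
tcp_pos: [0.5248, -0.5126, 0.2724]
tcp_rot: [-2.493, -1.912, 0.0]
contact_force: [0.3, 0.5, -2.5]
gripper_width: 0.0419
gripper_force: 33.3
```

Call:
{"fn": "play_rows", "kwargs": {
  "steps": [
    [[0,0,-25,0,0,0],[0,0,-25,0,0,0],[0,0,-13,0,0,0],[0,0,0,0,0,0],[0,0,0,0,0,0],[0,0,0,0,0,0]]
  ]
}}

```text
clock: 39.05
tcp_pos: [0.5258, -0.5117, 0.2111]
tcp_rot: [2.49, 1.912, 0.0]
contact_force: [0.1, 0.0, -1.7]
gripper_width: 0.0425
gripper_force: 33.3
```

```bash
python3 - <<'E'
from h import *
a=read_camera('top')
for c in caps(im=a): 
  print(c, p2w('top',*c[1],.173)[:2] if c[1][0]>300 else '')
print(monitor.state()['tcp_pos'])
E
```

```text
(np.int32(114), array([453.6, 215.3]), array([ 0.6453, -0.3908])) [ 0.61232238 -0.33811204]
(np.int32(97), array([205., 221.]), array([0.6282, 0.2779])) 
(np.int32(215), array([448.7, 228.1]), array([ 0.6103, -0.3754])) [ 0.58115989 -0.32442827]
(np.int32(110), array([ 86.1, 242.4]), array([0.5693, 0.5937])) 
(np.int32(135), array([441.2, 242.2]), array([ 0.5719, -0.3531])) [ 0.54717672 -0.30454234]
(np.int32(84), array([455.6, 241.9]), array([ 0.5729, -0.3914])) [ 0.54797524 -0.33862007]
(np.int32(38), array([102. , 250.2]), array([0.5484, 0.5499])) 
(np.int32(33), array([ 92.3, 255.7]), array([0.5335, 0.5745])) 
[ 0.52578789 -0.51169219  0.21094245]
```

Call:
{"fn": "play_rows", "kwargs": {
  "steps": [
    [[0,0,0,0,0,0],[0,0,0,0,0,0],[0,0,0,0,0,0],[0,0,0,0,0,0],[0,0,20,0,0,0],[0,0,25,0,0,0],[0,0,20,0,0,0]]
  ],
  "claw": 0.15
}}

```text
clock: 39.8
tcp_pos: [0.5255, -0.5115, 0.2757]
tcp_rot: [2.491, 1.913, 0.0]
contact_force: [-0.7, 0.3, -1.1]
gripper_width: 0.0494
gripper_force: 11.1
```

Call:
{"fn": "play_rows", "kwargs": {
  "steps": [
    [[7.9,28.8,0,0,0,0.0216],[7.9,28.8,0,0,0,0.0216],[7.9,28.8,0,0,0,0.0216],[7.9,28.8,0,0,0,0.0216],[7.9,28.8,0,0,0,0.0216],[7.9,28.8,0,0,0,0.0216],[7.9,28.8,0,0,0,0.0216],[7.9,28.8,0,0,0,0.0216]]
  ]
}}

```text
clock: 40.6
tcp_pos: [0.5887, -0.2798, 0.2744]
tcp_rot: [2.317, 2.122, 0.0]
contact_force: [-1.0, -0.6, -2.7]
gripper_width: 0.0489
gripper_force: 11.2
```

Call:
{"fn": "play_rows", "kwargs": {
  "steps": [
    [[7.9,28.8,0,0,0,0.0216],[7.9,28.8,0,0,0,0.0216],[7.9,28.8,0,0,0,0.0216],[7.9,28.8,0,0,0,0.0216],[7.9,28.8,-20,0,0,0.0216],[7.9,28.8,-20,0,0,0.0216],[7.9,28.8,-20,0,0,0.0216],[7.9,28.8,-20,0,0,0.0216]]
  ]
}}

```text
clock: 41.4
tcp_pos: [0.652, -0.0494, 0.1937]
tcp_rot: [2.125, 2.314, 0.0]
contact_force: [0.4, -0.5, -1.5]
gripper_width: 0.0494
gripper_force: 11.2
```

Call:
{"fn": "play_rows", "kwargs": {
  "steps": [
    [[0,0,-35,0,0,0],[0,0,-35,0,0,0],[0,0,-35,0,0,0],[0,0,-25,0,0,0],[0,0,-9,0,0,0],[0,0,0,0,0,0],[0,0,0,0,0,0]]
  ]
}}

```text
clock: 42.1
tcp_pos: [0.6526, -0.0508, 0.0567]
tcp_rot: [2.125, 2.312, 0.002]
contact_force: [-0.6, -0.4, -1.8]
gripper_width: 0.0488
gripper_force: 11.2
```

```bash
python3 - <<'E'
from h import *
a=read_camera('top')
for c in caps(im=a): 
  print(c, p2w('top',*c[1],.149)[:2] if c[1][0]>300 else '')
print(monitor.state()['tcp_pos'])
E
```

```text
(np.int32(119), array([453.4, 215.5]), array([ 0.6448, -0.3904])) [ 0.61693258 -0.34575427]
(np.int32(98), array([205., 221.]), array([0.6283, 0.278 ])) 
(np.int32(120), array([454.7, 228.8]), array([ 0.6085, -0.3913])) [ 0.58397182 -0.34674364]
(np.int32(250), array([440.4, 237.1]), array([ 0.5857, -0.3518])) [ 0.56349094 -0.31088053]
(np.int32(109), array([ 86.1, 242.3]), array([0.5695, 0.5937])) 
(np.int32(88), array([456. , 241.7]), array([ 0.5735, -0.3924])) [ 0.55232855 -0.34778766]
(np.int32(30), array([102.1, 249.7]), array([0.5496, 0.5495])) 
[ 0.65273289 -0.05078265  0.05705014]
```

Call:
{"fn": "play_rows", "kwargs": {
  "steps": [
    [[-1.2,15,-1.5,0,0,0],[-1.4,18,0,0,0,0],[-1.4,18,0,0,0,0],[-1.4,18,0,0,0,0],[-1.4,18,0,0,0,0],[-1.4,18,0,0,0,0],[-1.2,15.5,0,0,0,0],[0,0,0,0,0,0]]
  ]
}}

```text
clock: 42.95
tcp_pos: [0.6421, 0.0722, 0.0538]
tcp_rot: [-2.124, -2.315, -0.0]
contact_force: [0.2, -1.2, -1.2]
gripper_width: 0.049
gripper_force: 11.2
```

Call:
{"fn": "play_rows", "kwargs": {
  "steps": [
    [[0,0,0,0,0,0],[0,0,0,0,0,0],[0,0,0,0,0,0],[0,0,0,0,0,0]]
  ],
  "claw": -0.1
}}

```text
clock: 43.35
tcp_pos: [0.6424, 0.0694, 0.0538]
tcp_rot: [2.127, 2.312, -0.0]
contact_force: [-0.4, -0.3, -1.4]
gripper_width: 0.0425
gripper_force: 33.6
```

Call:
{"fn": "play_rows", "kwargs": {
  "steps": [
    [[0,0,3,0,0,0],[0.8,-10,0,0,0,0],[2.4,-30,0,0,0,0],[2.5,-30,0,0,0,0],[2.5,-30,0,0,0,0],[1.2,-20,5,0,0,0],[0,-10,35,0,0,0],[0,0,40,0,0,0]]
  ]
}}

```text
clock: 44.15
tcp_pos: [0.6508, -0.0625, 0.1364]
tcp_rot: [-2.127, -2.309, 0.003]
contact_force: [0.4, -0.2, -1.9]
gripper_width: 0.0424
gripper_force: 33.3
```

Call:
{"fn": "play_rows", "kwargs": {
  "steps": [
    [[-5.9,-28.2,27,0,0,-0.0216],[-5.9,-28.2,27,0,0,-0.0216],[-5.9,-28.2,27,0,0,-0.0216],[-5.9,-28.2,27,0,0,-0.0216],[-5.9,-28.2,27,0,0,-0.0216],[-5.9,-28.2,0,0,0,-0.0216],[-5.9,-28.2,0,0,0,-0.0216],[-5.9,-28.2,0,0,0,-0.0216]]
  ]
}}

```text
clock: 44.95
tcp_pos: [0.6037, -0.2876, 0.272]
tcp_rot: [2.319, 2.119, -0.0]
contact_force: [0.5, 0.1, -1.2]
gripper_width: 0.0421
gripper_force: 33.3
```

Call:
{"fn": "play_rows", "kwargs": {
  "steps": [
    [[-5.9,-28.2,0,0,0,-0.0216],[-5.9,-28.2,0,0,0,-0.0216],[-5.9,-28.2,0,0,0,-0.0216],[-5.9,-28.2,0,0,0,-0.0216],[-5.9,-28.2,0,0,0,-0.0216],[-5.9,-28.2,0,0,0,-0.0216],[-5.9,-28.2,0,0,0,-0.0216],[-5.9,-28.2,0,0,0,-0.0216]]
  ]
}}

```text
clock: 45.75
tcp_pos: [0.5563, -0.5131, 0.2717]
tcp_rot: [-2.493, -1.911, 0.0]
contact_force: [0.7, 0.6, -2.7]
gripper_width: 0.0422
gripper_force: 33.3
```

Call:
{"fn": "play_rows", "kwargs": {
  "steps": [
    [[0,0,-25,0,0,0],[0,0,-25,0,0,0],[0,0,-12,0,0,0],[0,0,0,0,0,0],[0,0,0,0,0,0],[0,0,0,0,0,0]]
  ]
}}

```text
clock: 46.35
tcp_pos: [0.5578, -0.5117, 0.2116]
tcp_rot: [2.49, 1.912, 0.0]
contact_force: [0.1, -0.3, -1.7]
gripper_width: 0.0423
gripper_force: 33.3
```

```bash
python3 - <<'E'
from h import *
a=read_camera('top')
for c in caps(im=a): 
  print(c, p2w('top',*c[1],.173)[:2] if c[1][0]>300 else '')
print(monitor.state()['tcp_pos'])
E
```

```text
(np.int32(209), array([447.7, 214.9]), array([ 0.6464, -0.3751])) [ 0.61327018 -0.32408451]
(np.int32(255), array([440.4, 237.2]), array([ 0.5855, -0.3518])) [ 0.55916625 -0.30337704]
(np.int32(205), array([455.2, 235.3]), array([ 0.5906, -0.3915])) [ 0.56381707 -0.33872302]
(np.int32(109), array([ 86.1, 242.3]), array([0.5695, 0.5937])) 
(np.int32(38), array([100.2, 251.5]), array([0.5449, 0.5542])) 
(np.int32(33), array([ 92.4, 256.3]), array([0.5319, 0.5742])) 
[ 0.55776196 -0.51161953  0.21147806]
```

Call:
{"fn": "play_rows", "kwargs": {
  "steps": [
    [[0,0,0,0,0,0],[0,0,0,0,0,0],[0,0,0,0,0,0],[0,0,0,0,0,0],[0,0,20,0,0,0],[0,0,25,0,0,0],[0,0,20,0,0,0]]
  ],
  "claw": 0.15
}}

```text
clock: 47.1
tcp_pos: [0.5575, -0.5114, 0.2762]
tcp_rot: [2.491, 1.913, 0.0]
contact_force: [0.6, -0.2, -1.9]
gripper_width: 0.0493
gripper_force: 11.1
```

Call:
{"fn": "play_rows", "kwargs": {
  "steps": [
    [[-7.6,30.3,0,0,0,0.024],[-7.6,30.3,0,0,0,0.024],[-7.6,30.3,0,0,0,0.024],[-7.6,30.3,0,0,0,0.024],[-7.6,30.3,0,0,0,0.024],[-7.6,30.3,0,0,0,0.024]]
  ]
}}

```text
clock: 47.7
tcp_pos: [0.5113, -0.3283, 0.275]
tcp_rot: [2.347, 2.088, 0.0]
contact_force: [0.6, 0.2, -2.6]
gripper_width: 0.0488
gripper_force: 11.2
```

Call:
{"fn": "play_rows", "kwargs": {
  "steps": [
    [[-7.6,30.3,0,0,0,0.024],[-7.6,30.3,0,0,0,0.024],[-7.6,30.3,0,0,0,0.024],[-7.6,30.3,0,0,0,0.024],[-7.6,30.3,0,0,0,0.024],[-7.6,30.3,0,0,0,0.024],[0,0,0,0,0,0]]
  ]
}}

```text
clock: 48.4
tcp_pos: [0.4654, -0.1451, 0.2752]
tcp_rot: [-2.188, -2.254, -0.001]
contact_force: [0.6, -0.8, -2.1]
gripper_width: 0.0491
gripper_force: 11.2
```

```bash
python3 - <<'E'
from h import *
a=read_camera('top');b=read_camera('scene')
for c in caps(im=a): 
  print(c, p2w('top',*c[1],.149)[:2] if c[1][0]>300 else '')
print(monitor.state()['tcp_pos'])
f=lambda im,c:cv2.resize(im[c[1]:c[3],c[0]:c[2]],(400,400),interpolation=cv2.INTER_CUBIC)
u,v=map(int,w2p('scene',[.59,-.33,.15]))
o=np.hstack([f(a,(400,180,480,260)),f(b,(u-40,v-40,u+40,v+40))])
cv2.imwrite('pics/g5.png',o[:,:,::-1])
E
```

```text
(np.int32(117), array([453.5, 215.5]), array([ 0.6449, -0.3904])) [ 0.61693311 -0.34599767]
(np.int32(119), array([438.7, 217.3]), array([ 0.6396, -0.3504])) [ 0.61237321 -0.30970201]
(np.int32(217), array([455.3, 234.3]), array([ 0.5936, -0.392 ])) [ 0.57044179 -0.34730056]
(np.int32(173), array([440.3, 233.3]), array([ 0.5962, -0.352 ])) [ 0.57281504 -0.31120278]
(np.int32(109), array([ 86.1, 242.3]), array([0.5695, 0.5937])) 
(np.int32(32), array([ 91.7, 255.6]), array([0.5339, 0.5761])) 
[ 0.46635135 -0.14749537  0.27525993]
```

View pics/g5.png

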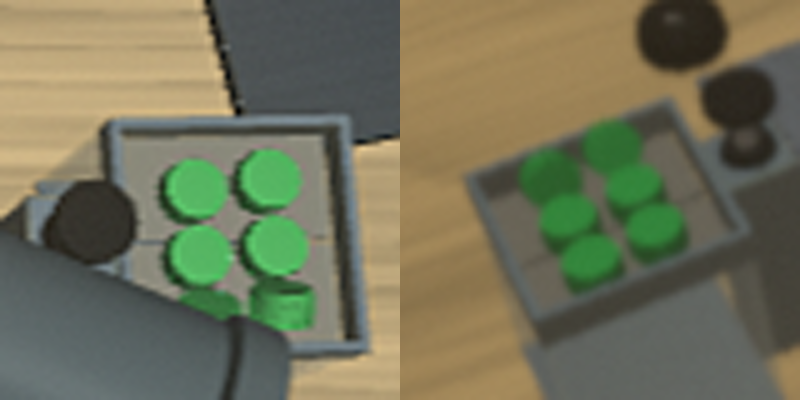

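Call:
{"fn": "play_rows", "kwargs": {
  "steps": [
    [[0,0,-45,0,0,0],[0,0,-45,0,0,0],[0,0,-45,0,0,0],[0,0,-45,0,0,0],[0,0,-25,0,0,0],[0,0,-10,0,0,0],[0,0,0,0,0,0],[0,0,0,0,0,0]]
  ]
}}

```text
clock: 49.3
tcp_pos: [0.467, -0.1484, 0.0609]
tcp_rot: [2.191, 2.249, 0.001]
contact_force: [-0.2, 0.6, -2.1]
gripper_width: 0.0489
gripper_force: 11.2
```

Call:
{"fn": "play_rows", "kwargs": {
  "steps": [
    [[0,0,-3,0,0,0],[0,0,-3,0,0,0],[0,0,-3,0,0,0],[0,0,-2,0,0,0],[0,0,0,0,0,0],[0,0,0,0,0,0]]
  ]
}}

```text
clock: 49.9
tcp_pos: [0.4662, -0.1477, 0.0488]
tcp_rot: [-2.192, -2.251, 0.0]
contact_force: [-0.1, 0.1, -2.9]
gripper_width: 0.0492
gripper_force: 11.2
```

Call:
{"fn": "play_rows", "kwargs": {
  "steps": [
    [[0,0,-2,0,0,0],[0,0,-2,0,0,0],[0,0,0,0,0,0],[0,0,0,0,0,0]]
  ]
}}

```text
clock: 50.3
tcp_pos: [0.4663, -0.1477, 0.0449]
tcp_rot: [2.192, 2.251, 0.0]
contact_force: [-1.5, 1.0, 2.1]
gripper_width: 0.0493
gripper_force: 11.4
```

Call:
{"fn": "play_rows", "kwargs": {
  "steps": [
    [[0,0,0,0,0,0],[0,0,0,0,0,0],[0,0,0,0,0,0],[0,0,0,0,0,0],[0,0,0,0,0,0],[0,0,0,0,0,0],[0,0,0,0,0,0],[0,0,0,0,0,0]]
  ],
  "claw": 1
}}

```text
clock: 51.1
tcp_pos: [0.4662, -0.1477, 0.0448]
tcp_rot: [-2.192, -2.251, 0.0]
contact_force: [0.3, -0.3, -0.2]
gripper_width: 0.0854
gripper_force: 0.0
```

Call:
{"fn": "play_rows", "kwargs": {
  "steps": [
    [[0,0,10,0,0,0],[0,0,20,0,0,0],[0,0,40,0,0,0],[0,0,40,0,0,0],[0,0,40,0,0,0],[0,0,40,0,0,0],[0,0,40,0,0,0]]
  ]
}}

```text
clock: 51.8
tcp_pos: [0.4657, -0.1475, 0.2774]
tcp_rot: [2.191, 2.25, 0.0]
contact_force: [0.8, 0.4, -0.0]
gripper_width: 0.0854
gripper_force: 0.0
```

Call:
{"fn": "play_rows", "kwargs": {
  "steps": [
    [[30.2,-25.4,0,0,0,0],[30.2,-25.4,0,0,0,0],[30.2,-25.4,0,0,0,0],[30.2,-25.4,0,0,0,0],[0,0,0,0,0,0],[0,0,0,0,0,0],[0,0,0,0,0,0],[0,0,0,0,0,0]]
  ],
  "claw": -1
}}

```text
clock: 52.6
tcp_pos: [0.5864, -0.2486, 0.2755]
tcp_rot: [2.191, 2.251, 0.0]
contact_force: [-0.4, -1.0, -0.7]
gripper_width: -0.0003
gripper_force: 0.0
```

```bash
python3 - <<'E'
from h import *
a=read_camera('top');b=read_camera('scene')
s=monitor.state();print(s['tcp_pos'],s['gripper_width'])
f=lambda im,c:cv2.resize(im[c[1]:c[3],c[0]:c[2]],(400,400),interpolation=cv2.INTER_CUBIC)
u,v=map(int,w2p('scene',[.587,-.25,.2]))
o=np.hstack([f(a,(250,200,400,350)),f(b,(u-40,v-40,u+40,v+40))])
cv2.imwrite('pics/g6.png',o[:,:,::-1])
E
```

```text
[ 0.58663674 -0.24881107  0.27539247] -0.00011373331965392592
```

View pics/g6.png

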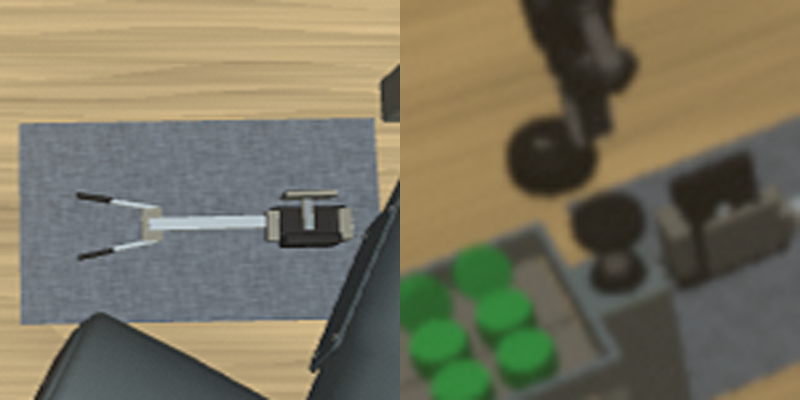

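Call:
{"fn": "play_rows", "kwargs": {
  "steps": [
    [[0,0,-30,0,0,0],[0,0,-20,0,0,0],[0,0,-8,0,0,0],[0,0,-6,0,0,0],[0,0,-6,0,0,0],[0,0,-5,0,0,0],[0,0,-3,0,0,0],[0,0,0,0,0,0]]
  ]
}}

```text
clock: 53.5
tcp_pos: [0.5873, -0.2493, 0.1982]
tcp_rot: [2.191, 2.25, 0.001]
contact_force: [-4.0, 2.5, 7.7]
gripper_width: 0.0003
gripper_force: 3.7
```

Call:
{"fn": "play_rows", "kwargs": {
  "steps": [
    [[0,0,-2,0,0,0],[0,0,-2,0,0,0],[0,0,0,0,0,0],[0,0,0,0,0,0]]
  ]
}}

```text
clock: 53.9
tcp_pos: [0.5874, -0.2494, 0.195]
tcp_rot: [2.19, 2.249, 0.001]
contact_force: [-5.3, 2.7, 10.4]
gripper_width: 0.0002
gripper_force: 5.3
```

Call:
{"fn": "play_rows", "kwargs": {
  "steps": [
    [[0,0,-2,0,0,0],[0,0,-1,0,0,0],[0,0,0,0,0,0],[0,0,0,0,0,0],[0,0,0,0,0,0],[0,0,0,0,0,0]]
  ]
}}

```text
clock: 54.5
tcp_pos: [0.5875, -0.2495, 0.1949]
tcp_rot: [2.189, 2.248, 0.002]
contact_force: [-13.9, 6.9, 33.2]
gripper_width: -0.0001
gripper_force: 16.6
```

Call:
{"fn": "play_rows", "kwargs": {
  "steps": [
    [[0,0,1,0,0,0],[0,0,0,0,0,0],[0,0,0,0,0,0],[0,0,0,0,0,0],[0,0,0,0,0,0],[0,0,0,0,0,0]]
  ]
}}

```text
clock: 55.1
tcp_pos: [0.5875, -0.2494, 0.195]
tcp_rot: [2.189, 2.249, 0.001]
contact_force: [-10.6, 6.1, 25.4]
gripper_width: -0.0001
gripper_force: 12.8
```

Call:
{"fn": "play_rows", "kwargs": {
  "steps": [
    [[0,0,5,0,0,0],[0,0,8,0,0,0],[0,0,15,0,0,0],[0,0,30,0,0,0],[0,0,40,0,0,0],[-30,20,30,0,0,0],[-40,20,0,0,0,0],[-40,20,0,0,0,0]]
  ]
}}

```text
clock: 55.9
tcp_pos: [0.4759, -0.1887, 0.3203]
tcp_rot: [2.19, 2.249, 0.001]
contact_force: [-0.4, 0.4, 0.9]
gripper_width: 0.0002
gripper_force: 0.0
```

Call:
{"fn": "play_rows", "kwargs": {
  "steps": [
    [[-40,0,0,0,0,0],[-40,0,0,0,0,0],[0,0,0,0,0,0],[0,0,0,0,0,0],[0,0,0,0,0,0]]
  ]
}}

```text
clock: 56.4
tcp_pos: [0.3977, -0.1896, 0.3194]
tcp_rot: [2.191, 2.25, 0.001]
contact_force: [-0.0, 0.4, 1.4]
gripper_width: -0.0005
gripper_force: 0.0
```

```bash
python3 - <<'E'
from h import *
a=read_camera('top');b=read_camera('scene')
s=monitor.state();print(s['tcp_pos'])
for c in caps(im=a): print(c)
f=lambda im,c,w:cv2.resize(im[c[1]:c[3],c[0]:c[2]],(w,400),interpolation=cv2.INTER_CUBIC)
o=np.hstack([f(a,(240,130,500,320),420),f(b,(90,210,210,340),380)])
cv2.imwrite('pics/g7.png',o[:,:,::-1])
E
```

```text
[ 0.39772309 -0.18939924  0.31886192]
(np.int32(109), array([ 86.1, 242.3]), array([0.5695, 0.5937]))
(np.int32(66), array([417.6, 243.5]), array([ 0.5684, -0.2902]))
(np.int32(42), array([ 99.8, 251.9]), array([0.5438, 0.5554]))
```

View pics/g7.png

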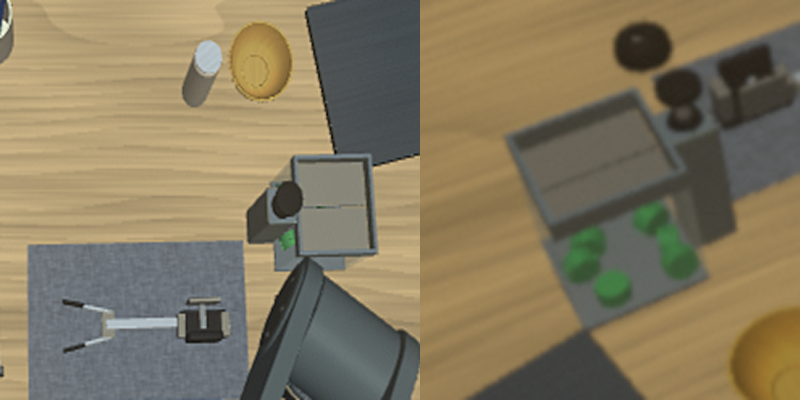

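```bash
python3 -c "
from bench import job_done;print(job_done())"
```

```text
the job is handed in; nothing more can be done
None
```

I dropped all six caps into the hopper with the reacher, then pressed the plunger to its stop. It sprang back up, leaving the hopper empty and at least five caps visible in the box. The reacher is back on its pad, the spray can and bottle are still standing, and I handed the job in at about 56 s with no verdict returned.

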